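# Seat the forming plate of a snack-bar press with four lever nuts

### The arm

A 6-joint arm with a two-finger parallel gripper is mounted at the origin on the work surface. World frame = base frame: x ahead of the robot, y to its left, z up, the work surface at z = 0. Lengths are in m, angles in rad, forces in N, time in s.
With the tool pointing down it reaches from about 0.375 to 0.9 m from the base axis. Payload 3.1 kg.
Tool frame: the origin (TCP) lies at the very end of the fingers, on their centre line; the grasp point (between the pads) lies 19 mm behind it; z points along the fingers, y is the direction in which the jaws open and shut (so a half turn about z gives the same grasp; the last joint's range is limited). The gripper opens to 87 mm and grips with 3 to 60 N. Pads are 19 mm wide; open, the fingers measure 117 mm over their backs; the gripper's body (75 mm by 190 mm) begins 51 mm behind the grasp point.
Start: joints at [0.955, 0.527, 1.433, -0, 1.181, -0.178], TCP at [0.265, 0.566, 0.191] pointing down, gripper open.
Joint ranges: [-3.08, 3.08], [-0.75, 2.2], [0.22, 2.44], [-1.43, 4.57], [0, 2.65], [-2.85, 2.85]. Speed limits (rad/s): [2.79, 2.79, 3.14, 3.14, 3.14, 3.14].

### API

Orientations are given as a unit quaternion [x, y, z, w].
In Python, from rig import robot gives the robot as it stands. The module is installed in compiled form; this text tells all that it offers.
- The arm moves only by the tool carry_out, never from a script. Its argument "series" is a list of rows, each a list of 7 numbers: the shift along the tool's x, y, z in mm, then the turn, a rotation vector about the tool's x, y, z in degrees, then the gripper command: -1 is shut, 1 is fully open, values between are in proportion. In form: [[tx, ty, tz, rx, ry, rz, claw], ...]. A call has 1 to 8 rows; each row is the pose to reach, as a shift and turn from the pose measured when the call began, along the tool's axes at that moment; what a row does not reach only later rows make up. A row lasts 1/8 s, in which the tool goes at most 62.5 mm and 10.7 degrees, less where a joint would pass 70% of its speed; a pose out of reach is approached as far as the arm can. A call with a gripper value outside its range is refused whole. The fingers move at their own pace and stop on an object; "force" is the grip in N (left out, the last holds). Time passes only in rows, so rows that repeat a pose let the fingers close. It gives the time, the measured TCP pose, the force and the opening at its end, in the units of the state.
- robot.get_obs(): the state, without advancing time (a new reading comes with each control period).
- robot.camera(name): name is "side" or "top"; returns a dict with "pixels" (400x640x3 uint8, red, green, blue), "fx", "fy", "cx", "cy" (pixels), "position" and "attitude" of the camera in the world. Camera axes: x right, y down, z forward; pixel columns grow to the right and rows downward; lengths in m; the calibration is good to about 2 mm. A picture is of the moment at which its call begins. There is no depth.
- robot.hand_in(): hands the job in, once; it reports no verdict.
The state is a dict: "time": time; "q": joint angles; "joint_velocities": joint speeds; "joint_torque": joint torques, N m; "position": TCP position; "tool_rot": TCP orientation; "ft_force": force on the tool from outside, world axes, zero at the start; "moment": the same for the moment, N m; "grip_width": finger opening in m.
Only numpy, scipy, OpenCV 4.12 (cv2) and the standard library are available. Lean on these libraries where they do the work, as an engineer would, in place of code of your own. Each camera call takes 0.05 s, during which the arm holds its last target.

### The job

Seat the press's forming plate evenly: push each lever nut half a turn clockwise until it is tight, in cross order - the red nut first, then the yellow one diagonally opposite, then the two blue ones in either order. Only when all four are tight, press the orange clamp paddle in the middle fully down to free the plate from its clamp. Leave the red gift cartons standing where they are.

Things in the scene. Friction and masses are not known exactly. Their poses are not given: they have to be found in the camera images.
- press: the bar-forming press head, fixed on the table: a square blue-green block 150 mm wide on a 170 mm foot; plate seat 85 mm above the table inside a lip 7 mm high. Origin: centre of its underside, on the table. It may stand at any yaw. In its frame the four nuts stand at x, y = +-46 mm: red (+,+), blue a (-,+), yellow (-,-), blue b (+,-).
- plate: the aluminium forming plate 130 x 130 x 8 mm with two dark slots, lying on four springs round the studs; origin at the centre of its underside, 89 mm above the table when raised, 85 mm when seated flush. It is loose inside the lip (1.5 mm play); the nuts draw it down.
- red_nut (a joint): the nut with a red cap and lever end, at the corner x+, y+ of the press frame. Reads about 0 (+-0.2) at the start, grows as the nut is tightened, clockwise from above; about pi is tight, hard stop at 3.2. The lever needs about 0.15 N m (4 N pushed at 40 mm from the axis), stays where it is left, and sinks 1.24 mm per rad on its thread.
- yellow_nut (a joint): the nut with a yellow cap and lever end, at the corner diagonally opposite the red nut. Reads about 0 (+-0.2) at the start, grows as the nut is tightened, clockwise from above; about pi is tight, hard stop at 3.2. The lever needs about 0.15 N m (4 N pushed at 40 mm from the axis), stays where it is left, and sinks 1.24 mm per rad on its thread.
- blue_nut_a (a joint): the nut with a blue cap and lever end, at the corner 90 degrees counter-clockwise (from above) from the red nut. Reads about 0 (+-0.2) at the start, grows as the nut is tightened, clockwise from above; about pi is tight, hard stop at 3.2. The lever needs about 0.15 N m (4 N pushed at 40 mm from the axis), stays where it is left, and sinks 1.24 mm per rad on its thread.
- blue_nut_b (a joint): the nut with a blue cap and lever end, at the corner 90 degrees clockwise from the red nut. Reads about 0 (+-0.2) at the start, grows as the nut is tightened, clockwise from above; about pi is tight, hard stop at 3.2. The lever needs about 0.15 N m (4 N pushed at 40 mm from the axis), stays where it is left, and sinks 1.24 mm per rad on its thread.
- red_nut_axis (a point): a fixed point on the turning axis of the red nut, 121 mm above the table, level with the middle of its lever as at the start (plate raised); the axis is vertical
- red_nut_tip (a point): the outer end of the lever of the red nut, 58 mm from the axis, at mid-height of the lever. All four levers are alike: a black arm 12 mm wide, 16 mm tall (113 to 129 mm above the table at the start), its round end 20 mm across, 18 mm tall; hub 24 mm across, cap top at 135 mm; 16 mm free between lever and plate.
- yellow_nut_axis (a point): a fixed point on the turning axis of the yellow nut, 121 mm above the table, level with the middle of its lever as at the start (plate raised); the axis is vertical
- yellow_nut_tip (a point): the outer end of the lever of the yellow nut, 58 mm from the axis, at mid-height of the lever. Each lever starts pointing outward past its corner along one side of the plate, sweeps half a circle round the outside of its corner and, when tight, lies along a side of the plate: a fingertip can push it all the way round from outside.
- blue_nut_a_axis (a point): a fixed point on the turning axis of the blue nut a, 121 mm above the table, level with the middle of its lever as at the start (plate raised); the axis is vertical
- blue_nut_a_tip (a point): the outer end of the lever of the blue nut a, 58 mm from the axis, at mid-height of the lever
- blue_nut_b_axis (a point): a fixed point on the turning axis of the blue nut b, 121 mm above the table, level with the middle of its lever as at the start (plate raised); the axis is vertical
- blue_nut_b_tip (a point): the outer end of the lever of the blue nut b, 58 mm from the axis, at mid-height of the lever
- release (a joint): the orange release paddle, 60 x 28 x 10 mm, on the clamp column in the middle of the press, top 160 mm above the table when level. 0: level, clamp pad on the plate; grows as the long end is pressed down, to a stop at 0.32, and stays where left; takes 3 to 10 N. It lifts the black jaw and pad off the plate.
- release_pad (a point): the point to press, on the top face of the orange paddle, 30 mm from the column axis towards the paddle's long end (which reaches 40 mm out; its hinge is 18 mm behind the axis; all this in the direction of the press frame's +x); it goes down 15 mm and stops there when the paddle is fully pressed
- carton_a: a red gift carton, 50 x 80 x 120 mm, standing on the table; origin at the centre of its underside; a bystander
- carton_b: a red gift carton, 50 x 80 x 120 mm, standing on the table; origin at the centre of its underside; a bystander
- carton_c: a red gift carton, 50 x 80 x 120 mm, standing on the table; origin at the centre of its underside; a bystander

How it is judged:
By the outcome, as a careful person would: the job done as asked, in the order asked, and still so for the second after the job is handed in, with the robot touching nothing.
It also fails if it takes over 70 s, if anything falls off the work surface, if the arm or the gripper's body presses on something with over 40 N, if the wrist force passes 120 N, or if a joint passes its speed limit or range.

## Working session

There is one attempt and no reset: what is moved stays moved. The work goes in short steps, Python scripts to look and compute and a tool call to move; the robot and the scene stay as the last step left them, time stands still between calls to the robot, and variables do not carry over. Pictures are saved under pics/ and viewed, and the job is handed in when it is done.

Besides the shell and the picture viewer there is one more tool, called after "Request:" by a JSON object that holds its "op" and its "data", one argument or row to a line. carry_out: Moves the arm, as the interface text tells. Its arguments: {"type":"object","properties":{"series":{"type":"array"},"force":{"type":"number"}},"required":["series"]}

```bash
mkdir -p pics; ls
python3 - <<'E'
from rig import robot
import cv2
o=robot.get_obs()
for k,v in o.items(): print(k,v)
for n in ("side","top"):
    c=robot.camera(n)
    print(n,{k:c[k] for k in c if k!="pixels"})
    cv2.imwrite(f"pics/{n}0.png",c["pixels"][:,:,::-1])
E
```

```text
pics
time 0.0
q [ 9.54511709e-01  5.28466352e-01  1.43390200e+00 -4.43978309e-05
  1.18138816e+00 -1.78509415e-01]
joint_velocities [-2.52162380e-04 -1.31406083e-03  4.53541365e-05  7.93441309e-04
 -6.04036915e-04  1.24361762e-03]
joint_torque [ 6.26167894e-04 -4.40042889e+01 -1.76592278e+01  6.34091184e-02
  5.80260472e-02 -1.54708255e-04]
position [0.26447464 0.56540088 0.19017169]
tool_rot [ 2.17135526e-01  9.76140867e-01 -1.00555941e-03 -3.99799009e-04]
ft_force [0.14134701 0.0966217  0.73017063]
moment [-0.05509691  0.0011238  -0.0035279 ]
grip_width 0.08705436097551351
side {'fx': 458.16455834031575, 'fy': 458.16455834031575, 'cx': 321.74150204876554, 'cy': 196.25151125908346, 'position': array([ 0.2649117 , -0.83690546,  0.9949196 ]), 'attitude': array([ 0.90745569, -0.16943529,  0.06319136, -0.37923965])}
top {'fx': 363.9302016471383, 'fy': 363.9302016471383, 'cx': 316.8610270399075, 'cy': 202.6306603921796, 'position': array([0.40515484, 0.00680264, 1.18571391]), 'attitude': array([-0.69854282,  0.7097007 , -0.06920754,  0.05977582])}
```

View pics/side0.png

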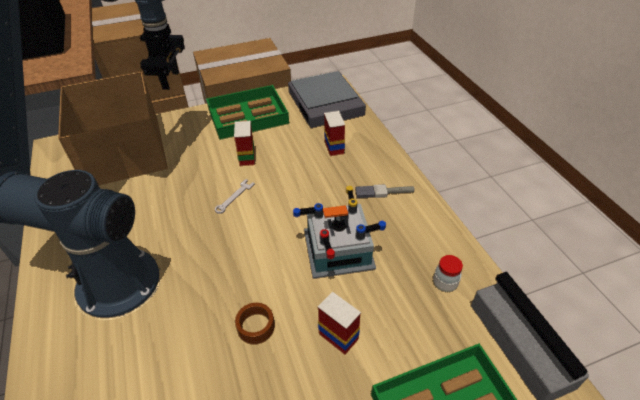

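View pics/top0.png

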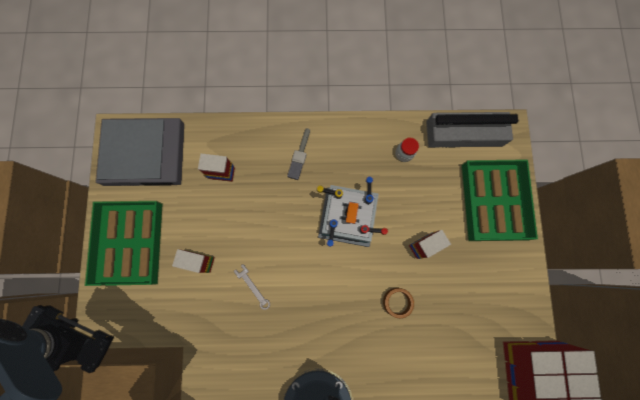

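```bash
cat > h.py <<'E'
from rig import robot
import numpy as np, cv2
from scipy.spatial.transform import Rotation as R
def ray(c,u,v):
    d=R.from_quat(c["attitude"]).apply([(u-c["cx"])/c["fx"],(v-c["cy"])/c["fy"],1]); return np.array(c["position"]),d
def plane(c,u,v,z):
    p,d=ray(c,u,v); return p+d*(z-p[2])/d[2]
def proj(c,P):
    x=R.from_quat(c["attitude"]).inv().apply(np.array(P)-c["position"]); return c["fx"]*x[0]/x[2]+c["cx"],c["fy"]*x[1]/x[2]+c["cy"]
def tri(rays):
    A=np.zeros((3,3));b=np.zeros(3)
    for p,d in rays:
        d=d/np.linalg.norm(d);M=np.eye(3)-np.outer(d,d);A+=M;b+=M@p
    return np.linalg.solve(A,b)
def blobs(c,name,box):
    h=cv2.cvtColor(c["pixels"],cv2.COLOR_RGB2HSV)
    rng={"red":[((0,150,60),(6,255,255)),((173,150,60),(180,255,255))],"yellow":[((22,150,90),(33,255,255))],"blue":[((105,140,60),(125,255,255))],"orange":[((8,180,150),(18,255,255))]}[name]
    m=sum(cv2.inRange(h,a,b) for a,b in rng)
    x0,y0,x1,y1=box; k=np.zeros_like(m);k[y0:y1,x0:x1]=m[y0:y1,x0:x1]
    n,l,s,ce=cv2.connectedComponentsWithStats(k)
    return [(tuple(np.round(ce[i],2)),int(s[i,4])) for i in range(1,n) if s[i,4]>=6]
def crop(c,box,k,fn):
    x0,y0,x1,y1=box
    cv2.imwrite(fn,cv2.resize(c["pixels"][y0:y1,x0:x1,::-1],None,fx=k,fy=k,interpolation=cv2.INTER_CUBIC))
B={"side":(280,170,400,280),"top":(305,170,400,255)}
E
python3 - <<'E'
from h import *
for n in B:
    c=robot.camera(n); crop(c,B[n],6,f"pics/{n}1.png")
    for k in ("red","yellow","blue","orange"): 
        for (uv,a) in blobs(c,k,B[n]): print(n,k,uv,a,np.round(plane(c,*uv,{"orange":.160}.get(k,.128)),4))
E
```

```text
side red (np.float64(324.06), np.float64(233.63)) 49 [ 0.5228 -0.1414  0.128 ]
side red (np.float64(330.07), np.float64(253.18)) 72 [ 0.5142 -0.2037  0.128 ]
side yellow (np.float64(349.57), np.float64(187.62)) 21 [ 0.6469 -0.0129  0.128 ]
side yellow (np.float64(351.55), np.float64(203.14)) 22 [ 0.6283 -0.0693  0.128 ]
side blue (np.float64(317.8), np.float64(207.32)) 40 [ 0.54   -0.0508  0.128 ]
side blue (np.float64(296.58), np.float64(211.63)) 43 [ 0.4832 -0.0451  0.128 ]
side blue (np.float64(381.68), np.float64(224.55)) 47 [ 0.6688 -0.1666  0.128 ]
side blue (np.float64(360.76), np.float64(228.67)) 51 [ 0.6141 -0.1598  0.128 ]
side orange (np.float64(334.84), np.float64(210.47)) 189 [ 0.5657 -0.1058  0.16  ]
top red (np.float64(364.07), np.float64(228.9)) 30 [ 0.5204 -0.1456  0.128 ]
top red (np.float64(383.9), np.float64(230.87)) 31 [ 0.5137 -0.2034  0.128 ]
top yellow (np.float64(319.74), np.float64(188.53)) 38 [ 0.643  -0.0183  0.128 ]
top yellow (np.float64(338.16), np.float64(193.09)) 32 [ 0.6283 -0.0728  0.128 ]
top blue (np.float64(369.09), np.float64(179.78)) 23 [ 0.6677 -0.1667  0.128 ]
top blue (np.float64(368.61), np.float64(197.97)) 31 [ 0.6122 -0.1629  0.128 ]
top blue (np.float64(332.75), np.float64(223.5)) 28 [ 0.5377 -0.0545  0.128 ]
top blue (np.float64(330.0), np.float64(242.5)) 26 [ 0.4824 -0.0451  0.128 ]
top orange (np.float64(351.96), np.float64(212.57)) 161 [ 0.5642 -0.1083  0.16  ]
```

View pics/side1.png

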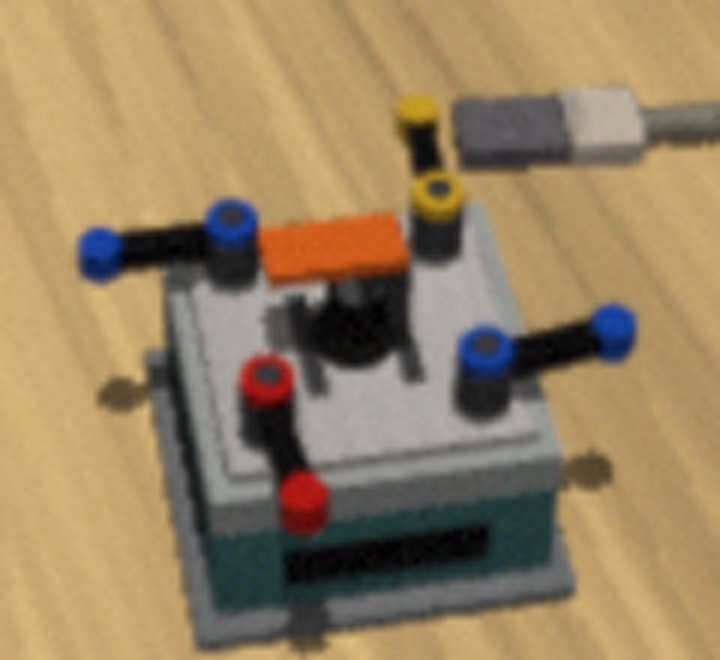

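View pics/top1.png

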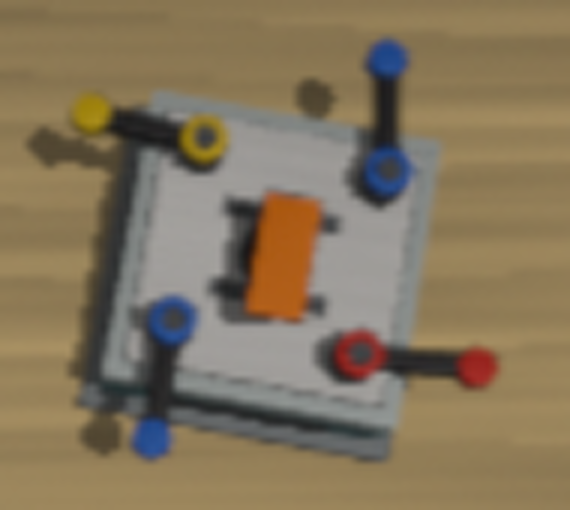

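```bash
cat > meas.py <<'E'
from h import *
def meas(verbose=1):
    C={n:robot.camera(n) for n in B}
    bl={n:{k:[b for b in blobs(C[n],k,B[n])] for k in ("red","yellow","blue","orange")} for n in B}
    out={}
    for k in ("red","yellow","blue","orange"):
        for uv,a in bl["top"][k]:
            best=None
            for uv2,a2 in bl["side"][k]:
                P=tri([ray(C["top"],*uv),ray(C["side"],*uv2)])
                e=max(np.hypot(*np.subtract(proj(C["top"],P),uv)),np.hypot(*np.subtract(proj(C["side"],P),uv2)))
                if .08<P[2]<.2 and (best is None or e<best[1]): best=(P,e)
            if best is not None: out.setdefault(k,[]).append(best[0]); print(k,np.round(best[0],4),round(best[1],2))
    return C,out
if __name__=="__main__":
    C,o=meas()
E
python3 - <<'E'
from meas import *
from scipy.optimize import least_squares
C,o=meas()
hubs=[o["red"][0],o["blue"][1],o["yellow"][1],o["blue"][2]]
hubs=[min(o["red"],key=lambda p:np.hypot(p[0]-.521,p[1]+.143)),min(o["blue"],key=lambda p:np.hypot(p[0]-.612,p[1]+.162)),min(o["yellow"],key=lambda p:np.hypot(p[0]-.628,p[1]+.072)),min(o["blue"],key=lambda p:np.hypot(p[0]-.538,p[1]+.053))]
L=np.array([[46,46],[-46,46],[-46,-46],[46,-46]])/1000
def mod(s):
    c,sn=np.cos(s[2]),np.sin(s[2]); return L@np.array([[c,sn],[-sn,c]])+s[:2]
H=np.array(hubs)
r=least_squares(lambda s:(mod(s)-H[:,:2]).ravel(),[.575,-.108,2.95])
print(r.x,np.degrees(r.x[2]),"res",np.round(r.fun.reshape(4,2)*1000,1)); print(np.round(mod(r.x),4))
tips=[min(o[k],key=lambda p:np.hypot(p[0]-x,p[1]-y)) for k,x,y in (("red",.514,-.2035),("blue",.668,-.1667),("yellow",.645,-.016),("blue",.483,-.045))]
for n,t,h in zip("RABY"[0:1]+"aYb",tips,H): print(n,np.round(np.degrees(np.arctan2(*(t-h)[1::-1])),1),np.linalg.norm((t-h)[:2]))
c,s=np.cos(r.x[2]),np.sin(r.x[2]); print("pad",r.x[:2]+.03*np.array([c,s]))
E
```

```text
red [ 0.5205 -0.1451  0.1329] 0.26
red [ 0.5141 -0.2035  0.1282] 0.07
yellow [ 0.6422 -0.0183  0.1334] 0.17
yellow [ 0.6279 -0.0726  0.1341] 0.34
blue [ 0.6682 -0.1667  0.1285] 0.22
blue [ 0.6121 -0.1626  0.1311] 0.33
blue [ 0.5381 -0.0544  0.1317] 0.35
blue [ 0.4829 -0.0454  0.1283] 0.1
orange [ 0.5642 -0.1081  0.1626] 0.18
[ 0.5746391  -0.10865792  2.95299605] 169.19421047725442 res [[ 0.4 -0.2]
 [-0.9  0.1]
 [ 0.5  0.5]
 [-0.  -0.4]]
[[ 0.5208 -0.1452]
 [ 0.6112 -0.1625]
 [ 0.6284 -0.0721]
 [ 0.5381 -0.0548]]
R -96.2 0.05881140645972614
a -4.2 0.05624328259516004
Y 75.2 0.05612234593190313
b 170.7 0.05597527276623028
pad [ 0.54517105 -0.1030335 ]
```

Run:
```python
from h import *
C={n:robot.camera(n) for n in B}
for n in B: print(n,[np.round(proj(C[n],P)) for P in ([.2645,.5654,.19],[.2645,.5654,0],[.2645,.5654,.30])])
# box: rim corners in side & base
s=C["side"]
for uv in ((62,90),(153,78),(80,180),(165,165)): print(uv,np.round(plane(s,*uv,0),3),np.round(plane(s,*uv,.15),3))
t=C["top"]
for uv in ((78,347),(181,347)): print(uv,np.round(plane(t,*uv,0),3),np.round(plane(t,*uv,.15),3))
from scipy.spatial.transform import Rotation as R
o=robot.get_obs(); T=R.from_quat(o["tool_rot"])
p=o["position"]
tgt=np.array([.5375,-.192,.23]); print("d tool",np.round(T.inv().apply(tgt-p)*1000,1))
G=R.from_quat([.5**.5,.5**.5,0,0]); print("rot",(T.inv()*G).as_rotvec(degrees=True))
```

```text
side [array([173.,  90.]), array([186., 137.]), array([164.,  60.])]
top [array([ 98., 329.]), array([134., 319.]), array([ 71., 336.])]
(62, 90) [-0.159  1.071 -0.   ] [-0.095  0.784  0.15 ]
(153, 78) [ 0.199  1.027 -0.   ] [0.209 0.746 0.15 ]
(80, 180) [-0.092  0.463  0.   ] [-0.038  0.267  0.15 ]
(165, 165) [0.175 0.436 0.   ] [0.189 0.244 0.15 ]
(78, 347) [0.185 0.729 0.   ] [0.213 0.637 0.15 ]
(181, 347) [0.179 0.414 0.   ] [0.208 0.363 0.15 ]
d tool [-568.2 -570.9  -38.8]
rot [-1.44642931e-02  9.89355064e-03  6.49172350e+01]
```

Request:
{"op": "carry_out", "data": {
  "series": [
    [0,0,-50,0,0,0,-1],
    [-30,-30,-60,0,0,5,-1],
    [-70,-70,-60,0,0,15,-1],
    [-110,-110,-60,0,0,25,-1],
    [-150,-150,-60,0,0,35,-1],
    [-190,-190,-60,0,0,45,-1],
    [-230,-230,-60,0,0,55,-1],
    [-270,-270,-60,0,0,65,-1]
  ],
  "force": 30
}}

```text
time: 1.4
position: [0.3955, 0.2053, 0.2514]
tool_rot: [0.71, 0.705, 0.0, 0.0]
ft_force: [0.1, -0.7, 0.7]
grip_width: 0.0148
```

```bash
cat > d.py <<'E'
from h import *
AX={"r":(.5208,-.1452),"a":(.6112,-.1625),"y":(.6284,-.0721),"b":(.5381,-.0548)}
def fp(n,th,r=45,gap=0):
    t=np.radians(th);u=np.array([np.cos(t),np.sin(t)]);b=np.array([-u[1],u[0]])
    # b points CCW of the lever = behind
    h=15*abs(b[0])+9.5*abs(b[1])
    return np.array(AX[n])*1000+r*u+(6+h+gap)*b
def to(P): # target mm world -> tool shift mm now
    o=robot.get_obs();T=R.from_quat(o["tool_rot"]);return T.inv().apply(np.array(P)-o["position"]*1000)
def st():
    o=robot.get_obs();print("t",round(o["time"],2),"pos",np.round(o["position"]*1000,1),"F",np.round(o["ft_force"],1),"w",round(o["grip_width"],4),"rotleft",np.round((R.from_quat(o["tool_rot"]).inv()*R.from_quat([.5**.5,.5**.5,0,0])).as_rotvec(degrees=True),2))
E
python3 - <<'E'
from d import *
st(); p=fp("r",-96,gap=8);print(p,to([*p,200]))
E
```

```text
t 1.4 pos [395.5 205.3 251.4] F [ 0.1 -0.7  0.7] w 0.0148 rotleft [ 0.06 -0.   -0.4 ]
[ 545.84321322 -193.08002035] [-397.35560549  153.05288462   51.59137222]
```

Request:
{"op": "carry_out", "data": {
  "series": [
    [-55,20,0,0,0,0,-1],
    [-110,40,0,0,0,0,-1],
    [-165,60,0,0,0,0,-1],
    [-220,85,0,0,0,0,-1],
    [-275,105,0,0,0,0,-1],
    [-330,128,10,0,0,0,-1],
    [-385,150,30,0,0,0,-1],
    [-397,153,50,0,0,0,-1]
  ]
}}

```text
time: 2.4
position: [0.5476, -0.1972, 0.2011]
tool_rot: [0.711, 0.703, 0.001, 0.002]
ft_force: [-0.4, 0.4, -0.2]
grip_width: 0.0005
```

Run:
```python
from d import *
st(); p=fp("r",-96,gap=8);print(p,to([*p,107]))
c=robot.camera("top");crop(c,(280,150,420,270),5,"pics/top2.png")
c=robot.camera("side");crop(c,(260,130,420,280),5,"pics/side2.png")
```

```text
t 2.4 pos [ 547.6 -197.2  201.1] F [-0.4  0.4 -0.2] w 0.0005 rotleft [ 0.21  0.13 -0.61]
[ 545.84321322 -193.08002035] [ 4.30352711 -2.14831201 94.09369758]
```

View pics/side2.png

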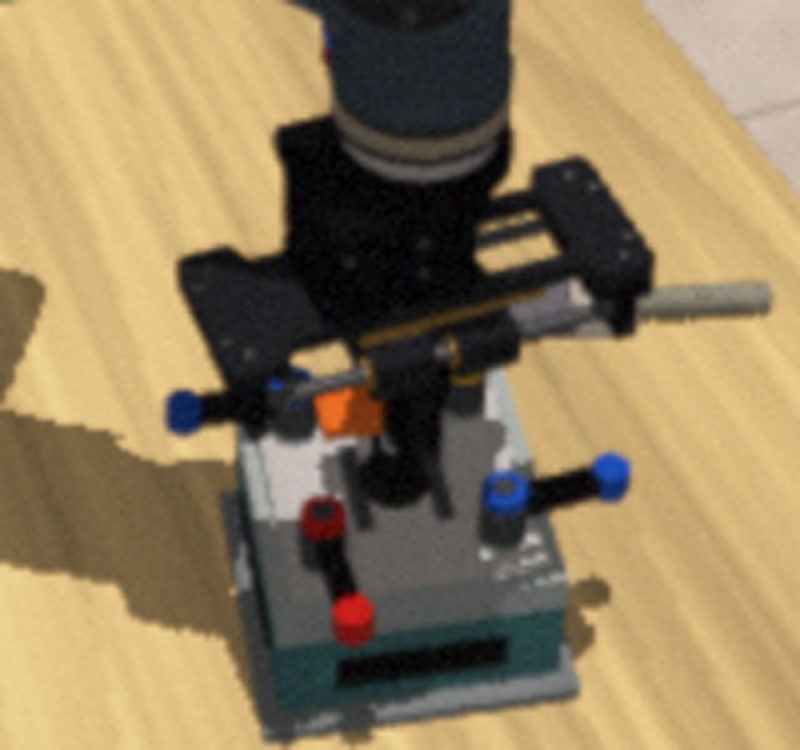

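View pics/top2.png

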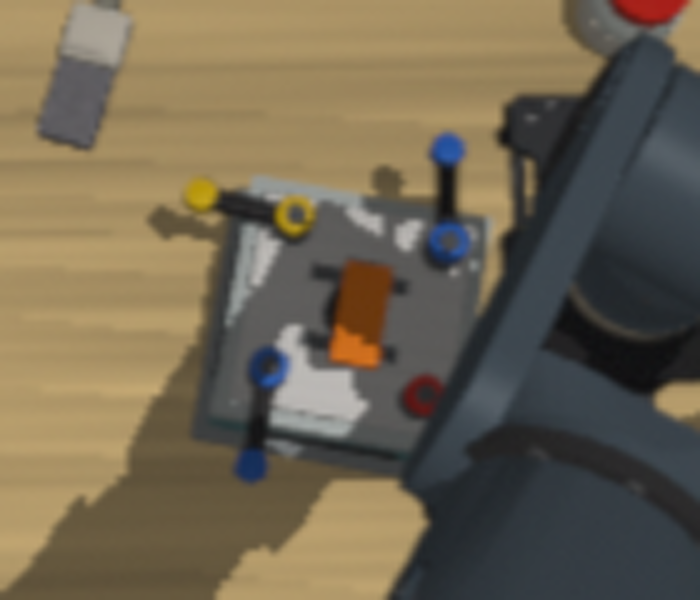

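Request:
{"op": "carry_out", "data": {
  "series": [
    [4,-2,40,0,0,0,-1],
    [4,-2,80,0,0,0,-1],
    [4,-2,94,0,0,-0.6,-1],
    [4,-2,94,0,0,-0.6,-1]
  ]
}}

```text
time: 3.0
position: [0.5423, -0.189, 0.1053]
tool_rot: [0.706, 0.708, -0.0, -0.002]
ft_force: [0.1, 0.2, 0.5]
grip_width: 0.0008
```

Run:
```python
from d import *
st()
for th in range(-96,-320,-15): print(th,np.round(to([*fp("r",th),107]),1))
c=robot.camera("side");crop(c,(260,130,420,280),5,"pics/side3.png")
```

```text
t 3.0 pos [ 542.3 -189.   105.3] F [0.1 0.2 0.5] w 0.0008 rotleft [-0.22 -0.15  0.1 ]
-96 [-3.3 -4.4 -1.7]
-111 [ -6.6 -15.8  -1.7]
-126 [ -6.5 -28.8  -1.6]
-141 [ -2.2 -42.1  -1.6]
-156 [  6.6 -54.1  -1.5]
-171 [ 19.3 -63.1  -1.4]
-186 [ 31.7 -68.   -1.4]
-201 [ 41.1 -70.7  -1.3]
-216 [ 52.2 -71.   -1.3]
-231 [ 64.  -68.1  -1.3]
-246 [ 75.4 -61.2  -1.3]
-261 [ 84.8 -50.4  -1.3]
-276 [ 90.9 -38.4  -1.3]
-291 [ 94.2 -27.1  -1.4]
-306 [ 94.2 -14.1  -1.4]
```

View pics/side3.png

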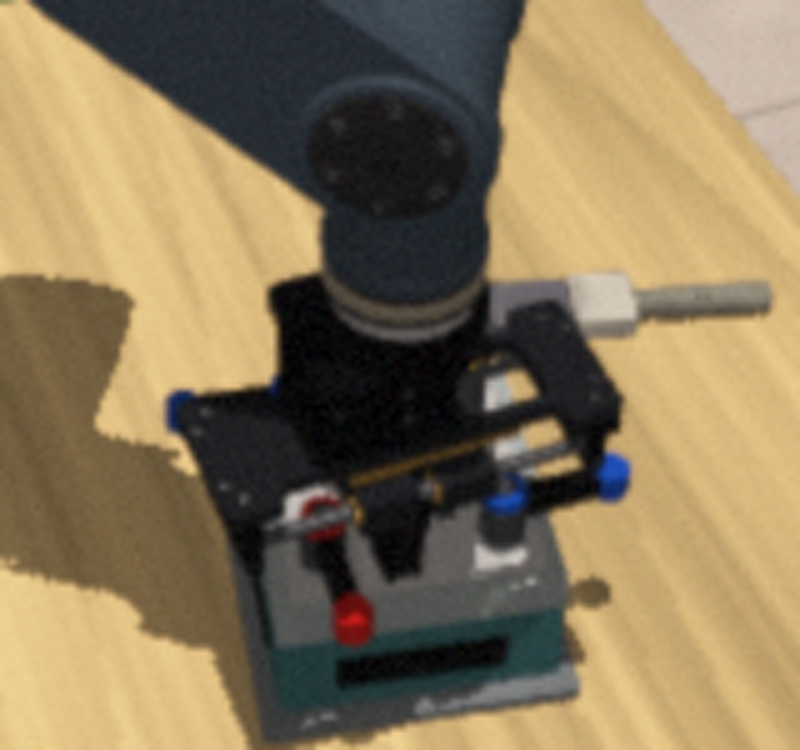

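Request:
{"op": "carry_out", "data": {
  "series": [
    [-4,-5,-1,0,0,0,-1],
    [-7,-16,-1,0,0,0,-1],
    [-7,-23,-1,0,0,0,-1],
    [-6,-29,-1,0,0,0,-1],
    [-4,-36,-1,0,0,0,-1],
    [-2,-42,-1,0,0,0,-1],
    [2,-48,-1,0,0,0,-1],
    [7,-54,-1,0,0,0,-1]
  ]
}}

```text
time: 4.05
position: [0.4888, -0.1823, 0.1073]
tool_rot: [0.707, 0.708, -0.0, -0.001]
ft_force: [-0.6, -0.0, 1.0]
grip_width: 0.0002
```

Run:
```python
from d import *
st()
for th in range(-156,-320,-15): print(th,np.round(to([*fp("r",th),106]),1))
c=robot.camera("side");crop(c,(260,130,420,280),5,"pics/side4.png")
c=robot.camera("top");crop(c,(280,150,420,270),5,"pics/top4.png")
```

```text
t 4.05 pos [ 488.8 -182.3  107.3] F [-0.6 -0.   1. ] w 0.0002 rotleft [-0.1  -0.09  0.08]
-156 [-0.2 -0.6  1.3]
-171 [12.6 -9.6  1.3]
-186 [ 24.9 -14.5   1.4]
-201 [ 34.4 -17.2   1.4]
-216 [ 45.4 -17.5   1.4]
-231 [ 57.3 -14.6   1.4]
-246 [68.7 -7.7  1.4]
-261 [78.1  3.1  1.4]
-276 [84.2 15.1  1.4]
-291 [87.5 26.4  1.4]
-306 [87.4 39.4  1.4]
```

View pics/side4.png

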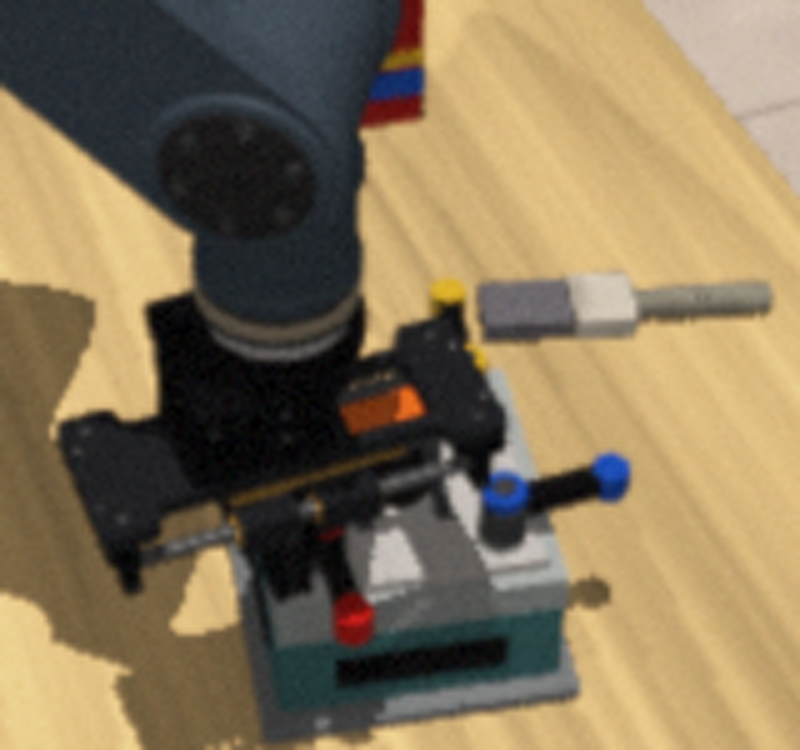

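Run:
```python
from d import *
st()
c=robot.camera("side");o=robot.get_obs()
print([np.array(proj(c,o["position"]+[0,0,dz]))for dz in(0,.05)], [(np.array(proj(c,o["position"]+[0,0,dz]))-[260,130])*5 for dz in(0,.05)])
t=robot.camera("top"); print([(np.array(proj(t,o["position"]+[0,0,dz]))-[280,150])*5 for dz in(0,.05)])
for n,c in(("side",c),("top",t)):
  for k in ("red","yellow","blue","orange"): 
    for (uv,a) in blobs(c,k,B[n]): print(n,k,uv,a)
```

```text
t 4.15 pos [ 488.1 -181.6  107.2] F [0.1 0.7 0.6] w 0.0005 rotleft [-0.17 -0.14  0.11]
[array([317.13877183, 254.9600668 ]), array([316.69582087, 241.83328388])] [array([285.69385913, 624.80033398]), array([283.47910435, 559.16641938])]
[array([479.24822926, 450.52721822]), array([494.38490406, 443.41105304])]
side red (np.float64(330.1), np.float64(253.55)) 67
side yellow (np.float64(349.15), np.float64(187.74)) 27
side yellow (np.float64(355.43), np.float64(201.29)) 7
side blue (np.float64(381.65), np.float64(224.63)) 46
side blue (np.float64(360.62), np.float64(228.74)) 53
side orange (np.float64(340.91), np.float64(210.64)) 22
top red (np.float64(364.31), np.float64(229.1)) 29
top yellow (np.float64(319.79), np.float64(188.59)) 39
top yellow (np.float64(338.16), np.float64(193.09)) 32
top blue (np.float64(369.09), np.float64(179.78)) 23
top blue (np.float64(368.65), np.float64(197.94)) 31
top blue (np.float64(333.03), np.float64(223.61)) 31
top blue (np.float64(329.65), np.float64(242.45)) 20
top orange (np.float64(352.58), np.float64(206.28)) 60
```

View pics/top4.png

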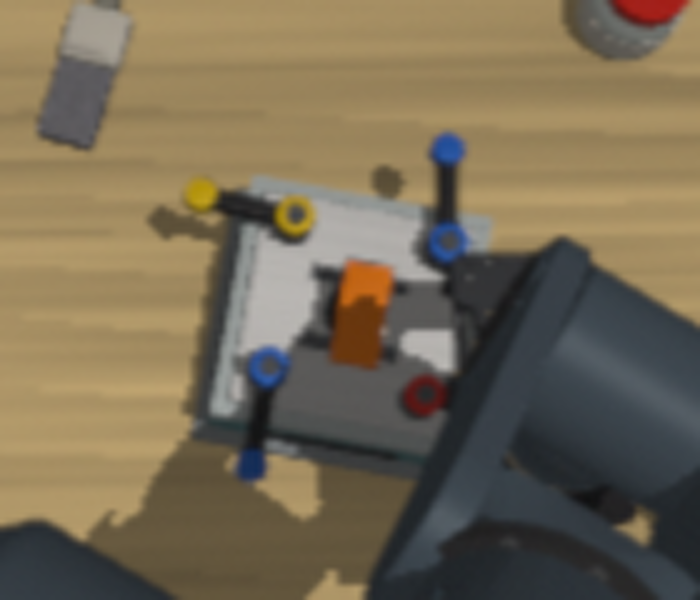

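Run:
```python
from d import *
st()
c=robot.camera("side")
c["pixels"]=np.clip(c["pixels"].astype(float)*2,0,255).astype(np.uint8)
crop(c,(290,215,350,270),12,"pics/side5.png")
```

```text
t 4.25 pos [ 489.2 -182.6  107.4] F [-0.2 -0.   1.1] w 0.0005 rotleft [-0.08 -0.07  0.1 ]
```

View pics/side5.png

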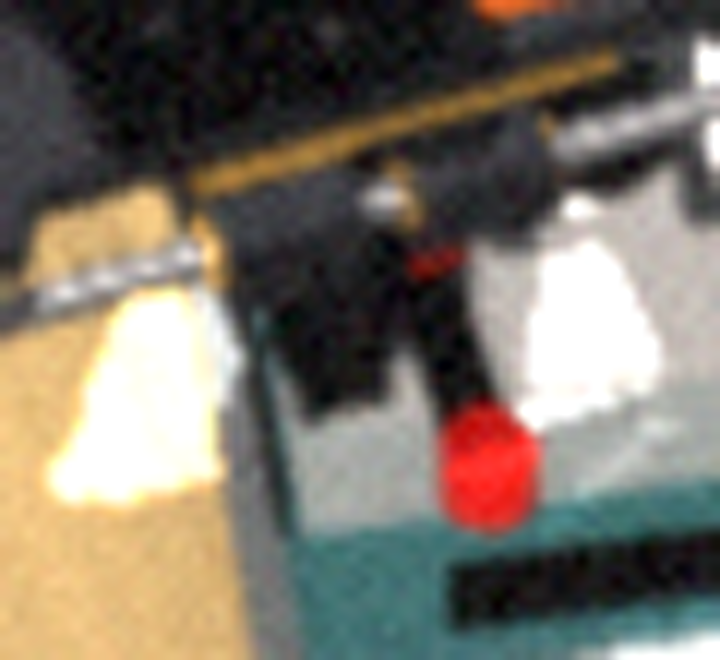

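Run:
```python
from d import *
c=robot.camera("side")
for z in (.107,.12,.13,.135,.14,.15): print(z,np.round(plane(c,318.8,248.7,z),4))
```

```text
0.107 [ 0.4994 -0.1653  0.107 ]
0.12 [ 0.496  -0.1751  0.12  ]
0.13 [ 0.4934 -0.1827  0.13  ]
0.135 [ 0.492  -0.1865  0.135 ]
0.14 [ 0.4907 -0.1902  0.14  ]
0.15 [ 0.4881 -0.1978  0.15  ]
```

Run:
```python
from d import *
import cv2
P=np.array([.2645,.5654,.1902]);ty=np.array([.424,.906,0])
for n,b in(("side",(110,0,230,130)),("top",(40,280,160,400))):
    c=robot.camera(n); im=cv2.imread(f"pics/{n}0.png")
    x0,y0,x1,y1=b; k=5
    im=cv2.resize(im[y0:y1,x0:x1],None,fx=k,fy=k,interpolation=cv2.INTER_CUBIC)
    im=np.clip(im.astype(float)*1.8,0,255).astype(np.uint8)
    for s,col in((0,(0,0,255)),(.051,(0,255,0)),(-.051,(0,255,0))):
        for dz in (0,.03):
            u=(np.array(proj(c,P+s*ty+[0,0,dz]))-[x0,y0])*k
            cv2.circle(im,tuple(int(v) for v in u),4,col if dz==0 else (255,0,255),1)
    cv2.imwrite(f"pics/{n}6.png",im)
```

```text
(no output)
```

View pics/side6.png

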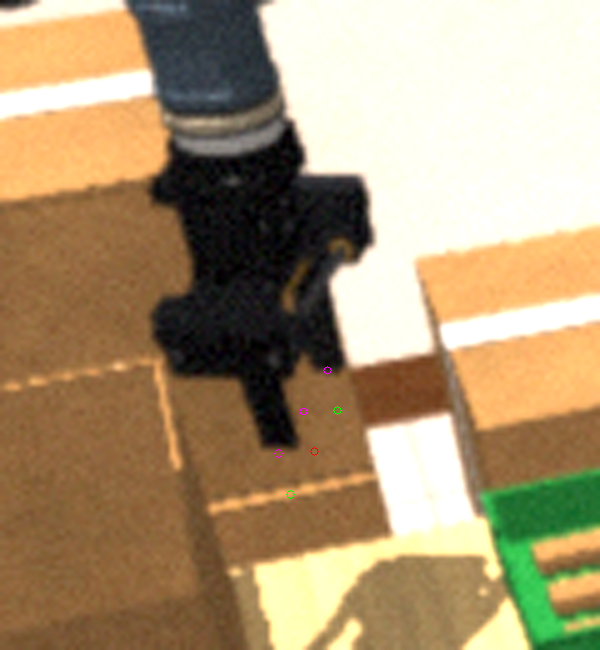

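View pics/top6.png

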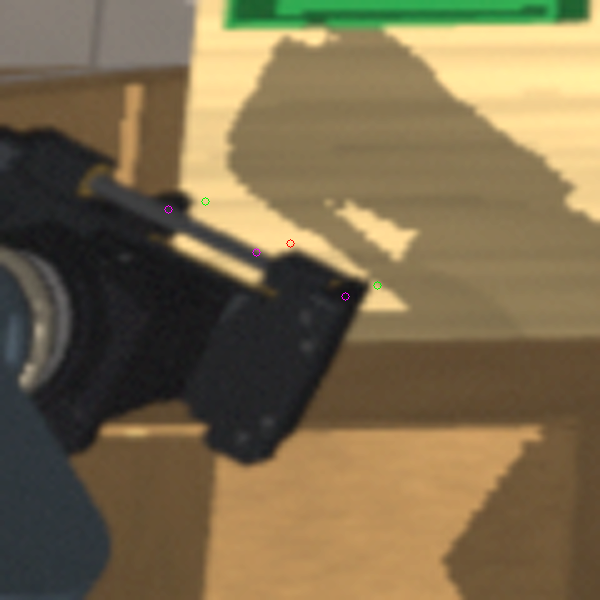

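Request:
{"op": "carry_out", "data": {
  "series": [
    [-5,25,-15,0,0,0,-1],
    [-10,57,-15,0,0,0,-1],
    [-10,57,15,0,0,0,-1],
    [-10,57,35,0,0,0,-1],
    [-10,57,35,0,0,0,-1]
  ]
}}

```text
time: 5.08
position: [0.5453, -0.1921, 0.0707]
tool_rot: [0.707, 0.708, -0.001, -0.003]
ft_force: [-0.1, 1.1, -0.3]
grip_width: 0.0004
```

Run:
```python
from d import *
st()
for th in range(-96,-320,-15): print(th,np.round(to([*fp("r",th),72]),1))
c=robot.camera("side");crop(c,(260,130,420,280),5,"pics/side7.png")
```

```text
t 5.08 pos [ 545.3 -192.1   70.7] F [-0.1  1.1 -0.3] w 0.0004 rotleft [-0.27 -0.18  0.08]
-96 [-0.1 -7.4 -1.3]
-111 [ -3.5 -18.8  -1.2]
-126 [ -3.4 -31.8  -1.2]
-141 [  0.9 -45.1  -1.1]
-156 [  9.7 -57.1  -1. ]
-171 [ 22.5 -66.1  -0.9]
-186 [ 34.8 -71.   -0.9]
-201 [ 44.2 -73.7  -0.8]
-216 [ 55.3 -74.1  -0.8]
-231 [ 67.1 -71.1  -0.8]
-246 [ 78.5 -64.2  -0.8]
-261 [ 87.9 -53.4  -0.8]
-276 [ 94.  -41.5  -0.8]
-291 [ 97.4 -30.1  -0.9]
-306 [ 97.3 -17.1  -0.9]
```

View pics/side7.png

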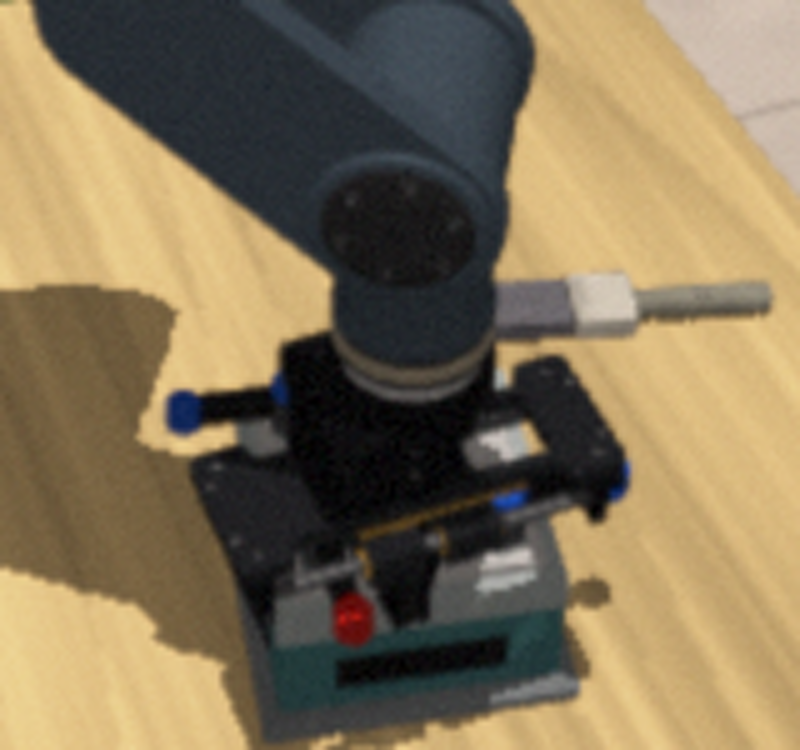

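Request:
{"op": "carry_out", "data": {
  "series": [
    [0,-8,-1,0,0,0,-1],
    [-3,-13,-1,0,0,0,-1],
    [-4,-19,-1,0,0,0,-1],
    [-4,-25,-1,0,0,0,-1],
    [-3,-32,-1,0,0,0,-1],
    [-1,-39,-1,0,0,0,-1],
    [1,-45,-1,0,0,0,-1],
    [5,-51,-1,0,0,0,-1]
  ]
}}

```text
time: 6.12
position: [0.495, -0.1881, 0.073]
tool_rot: [0.707, 0.708, -0.0, -0.001]
ft_force: [4.6, -0.8, 0.1]
grip_width: 0.0005
```

Run:
```python
from d import *
st()
for th in range(-141,-320,-15): print(th,np.round(to([*fp("r",th),72]),1))
c=robot.camera("side");crop(c,(260,130,420,280),5,"pics/side8.png")
```

```text
t 6.12 pos [ 495.  -188.1   73. ] F [ 4.6 -0.8  0.1] w 0.0005 rotleft [-0.11 -0.06  0.08]
-141 [-3.1  5.2  1. ]
-156 [ 5.7 -6.9  1. ]
-171 [ 18.4 -15.8   1. ]
-186 [ 30.7 -20.7   1. ]
-201 [ 40.2 -23.4   1.1]
-216 [ 51.2 -23.8   1.1]
-231 [ 63.1 -20.8   1.1]
-246 [ 74.5 -13.9   1.1]
-261 [83.9 -3.1  1.1]
-276 [90.   8.8  1. ]
-291 [93.3 20.2  1. ]
-306 [93.2 33.2  1. ]
```

View pics/side8.png

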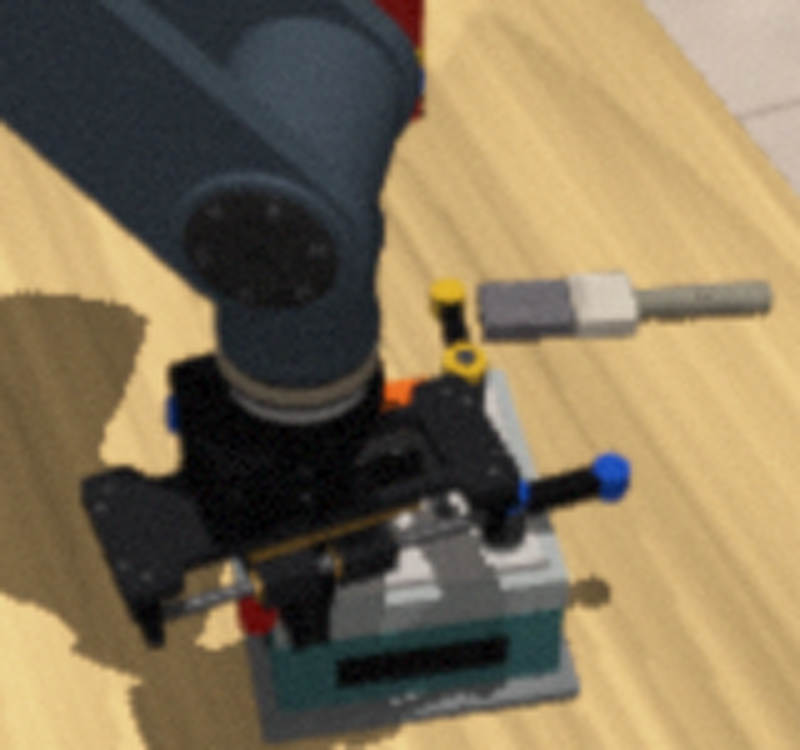

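Request:
{"op": "carry_out", "data": {
  "series": [
    [6,-7,1,0,0,0,-1],
    [12,-12,1,0,0,0,-1],
    [18,-16,1,0,0,0,-1],
    [25,-19,1,0,0,0,-1],
    [31,-21,1,0,0,0,-1],
    [40,-23,1,0,0,0,-1],
    [46,-24,1,0,0,0,-1],
    [52,-24,1,0,0,0,-1]
  ]
}}

```text
time: 7.18
position: [0.4682, -0.1345, 0.0718]
tool_rot: [0.706, 0.708, -0.001, -0.003]
ft_force: [1.0, -4.6, -0.6]
grip_width: 0.0007
```

Run:
```python
from d import *
st()
for th in range(-201,-320,-15): print(th,np.round(to([*fp("r",th),72]),1))
print(np.round(to([*fp("r",-284),72]),1))
c=robot.camera("side");crop(c,(260,130,420,280),5,"pics/side9.png")
```

```text
t 7.17 pos [ 468.2 -134.5   71.8] F [ 1.  -4.6 -0.6] w 0.0007 rotleft [-0.37 -0.17  0.12]
-201 [-13.5   3.3  -0.3]
-216 [-2.5  2.9 -0.2]
-231 [ 9.4  5.9 -0.2]
-246 [20.8 12.8 -0.2]
-261 [30.2 23.6 -0.3]
-276 [36.3 35.6 -0.3]
-291 [39.6 46.9 -0.4]
-306 [39.5 59.9 -0.5]
[38.4 41.4 -0.4]
```

View pics/side9.png

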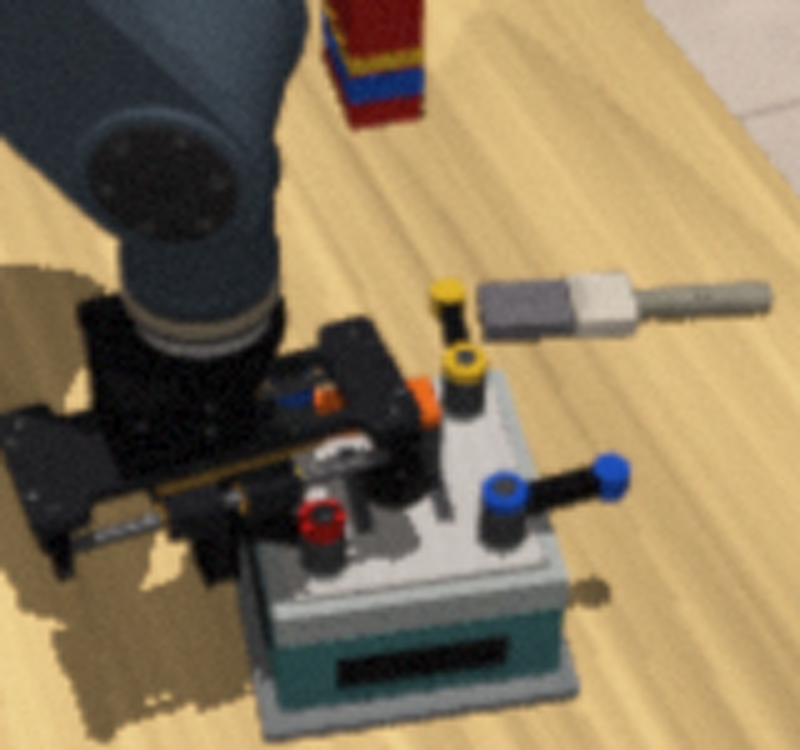

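Request:
{"op": "carry_out", "data": {
  "series": [
    [4,4,-4,0,0,0,-1],
    [10,6,-5,0,0,0,-1],
    [15,9,-5,0,0,0,-1],
    [21,13,-5,0,0,0,-1],
    [26,18,-5,0,0,0,-1],
    [30,24,-5,0,0,0,-1],
    [33,28,-5,0,0,0,-1]
  ]
}}

```text
time: 8.1
position: [0.4955, -0.1001, 0.0767]
tool_rot: [0.706, 0.708, -0.002, -0.005]
ft_force: [-1.3, -2.5, 0.5]
grip_width: 0.0004
```

Run:
```python
from d import *
st()
for th in range(-256,-300,-5): print(th,np.round(to([*fp("r",th),77]),1))
c=robot.camera("side");crop(c,(260,130,420,280),5,"pics/side10.png")
c=robot.camera("top");crop(c,(280,150,420,270),5,"pics/top10.png")
```

```text
t 8.1 pos [ 495.5 -100.1   76.7] F [-1.3 -2.5  0.5] w 0.0004 rotleft [-0.5  -0.24  0.14]
-256 [-6.9 -7.8 -0.2]
-261 [-4.1 -3.8 -0.2]
-266 [-1.7  0.6 -0.3]
-271 [ 0.3  4.9 -0.3]
-276 [ 2.   8.2 -0.3]
-281 [ 3.4 11.8 -0.3]
-286 [ 4.5 15.6 -0.4]
-291 [ 5.3 19.6 -0.4]
-296 [ 5.7 23.8 -0.4]
```

View pics/side10.png

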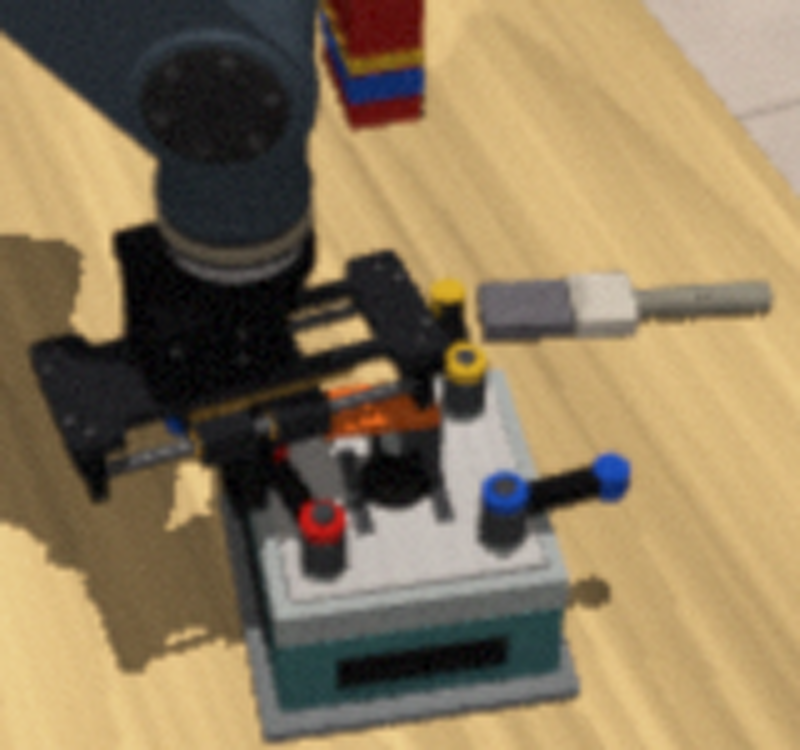

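View pics/top10.png

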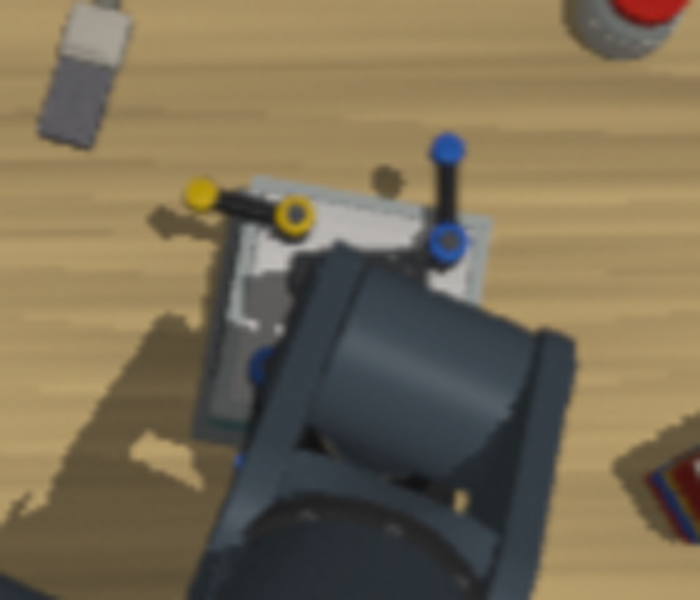

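Request:
{"op": "carry_out", "data": {
  "series": [
    [2,5,0,0,0,0,-1],
    [3,9,0,0,0,0,-1],
    [4,12,0,0,0,0,-1],
    [5,15,0,0,0,0,-1],
    [5,17,0,0,0,0,-1],
    [5,18,0,0,0,0,-1],
    [5,18,0,0,0,0,-1]
  ]
}}

```text
time: 9.07
position: [0.5134, -0.0943, 0.0764]
tool_rot: [0.706, 0.708, -0.001, -0.005]
ft_force: [-2.7, -1.3, -0.2]
grip_width: 0.0003
```

Run:
```python
from d import *
st()
for th in range(-271,-300,-5): print(th,np.round(to([*fp("r",th),77]),1))
```

```text
t 9.07 pos [513.4 -94.3  76.4] F [-2.7 -1.3 -0.2] w 0.0003 rotleft [-0.49 -0.32  0.13]
-271 [ -5.6 -13.   -0.5]
-276 [-3.9 -9.7 -0.5]
-281 [-2.5 -6.2 -0.5]
-286 [-1.3 -2.4 -0.6]
-291 [-0.5  1.6 -0.6]
-296 [-0.1  5.8 -0.6]
```

Request:
{"op": "carry_out", "data": {
  "series": [
    [0,2,0,0,0,0,-1],
    [0,4,0,0,0,0,-1],
    [0,6,0,0,0,0,-1],
    [0,6,0,0,0,0,-1]
  ]
}}

```text
time: 9.57
position: [0.5169, -0.094, 0.076]
tool_rot: [0.706, 0.708, -0.003, -0.007]
ft_force: [-7.3, -2.8, 2.1]
grip_width: 0.0006
```

Run:
```python
from d import *
st()
c=robot.camera("side");crop(c,(280,160,390,260),7,"pics/side11.png")
```

```text
t 9.57 pos [516.9 -94.   76. ] F [-7.3 -2.8  2.1] w 0.0006 rotleft [-0.8  -0.37  0.15]
```

View pics/side11.png

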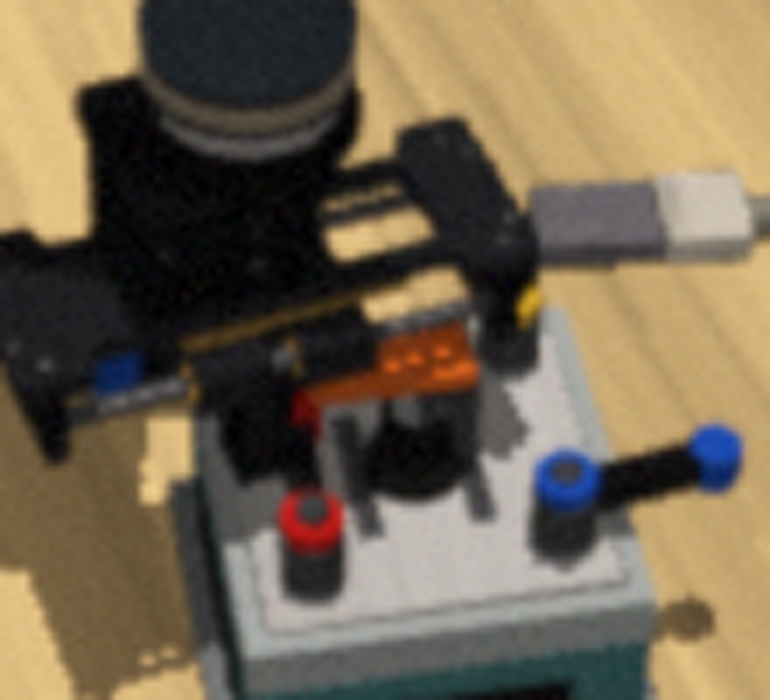

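Request:
{"op": "carry_out", "data": {
  "series": [
    [0,4,0,0,0,0,-1],
    [0,6,0,0,0,0,-1],
    [0,6,0,0,0,0,-1]
  ]
}}

```text
time: 10.0
position: [0.5172, -0.0933, 0.0755]
tool_rot: [0.706, 0.708, -0.006, -0.012]
ft_force: [-12.7, -3.4, 4.7]
grip_width: 0.0
```

Request:
{"op": "carry_out", "data": {
  "series": [
    [0,-10,0,0,0,0,-1],
    [0,-20,-10,0,0,0,-1],
    [0,-20,-50,0,0,0,-1],
    [0,-30,-100,0,0,0,-1],
    [20,-30,-130,0,0,0,-1],
    [70,-30,-130,0,0,0,-1],
    [120,-30,-130,0,0,0,-1],
    [120,-30,-130,0,0,0,-1]
  ]
}}

```text
time: 11.0
position: [0.4905, 0.0286, 0.2085]
tool_rot: [0.704, 0.71, -0.005, -0.011]
ft_force: [1.0, -0.3, 0.3]
grip_width: 0.0001
```

Run:
```python
from d import *
from meas import meas
st()
p=fp("y",75,gap=8);print(p,to([*p,150]))
C,o=meas()
c=robot.camera("side");crop(c,(260,150,400,280),5,"pics/side12.png")
c=robot.camera("top");crop(c,(280,150,420,270),5,"pics/top12.png")
```

```text
t 11.0 pos [490.5  28.6 208.5] F [ 1.  -0.3  0.3] w 0.0001 rotleft [-1.27 -0.52  0.48]
[610.15370493 -20.62349185] [-50.79180666 120.54025956  55.38513257]
red [ 0.5345 -0.0895  0.1298] 0.03
red [ 0.5204 -0.1438  0.1257] 0.41
yellow [ 0.6428 -0.0184  0.1331] 0.24
yellow [ 0.6276 -0.0722  0.1349] 0.28
blue [ 0.6682 -0.1668  0.1283] 0.23
blue [ 0.6122 -0.1625  0.1311] 0.25
orange [ 0.5643 -0.1075  0.1619] 0.16
```

View pics/side12.png

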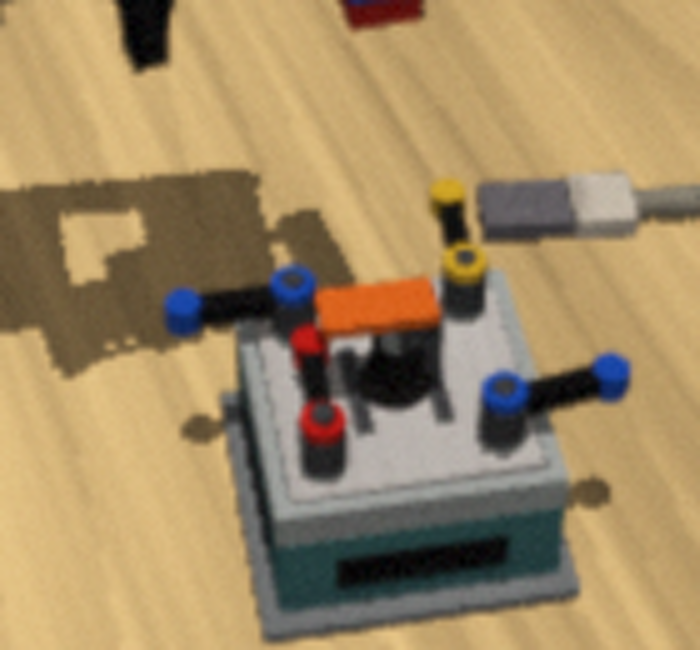

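View pics/top12.png

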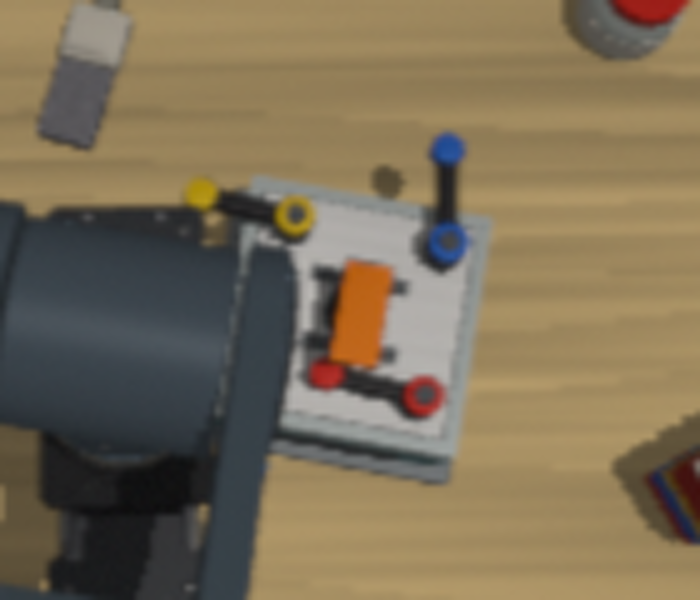

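```bash
sed -i 's/h=15\*abs(b\[0\])+9.5\*abs(b\[1\])/h=8.5*abs(b[0])+8.5*abs(b[1])/' d.py
python3 - <<'E'
from d import *
c=robot.camera("side")
for z in (.208,.235,.24,.245,.25): print(np.round(plane(c,290,163.6,z),4))
p=fp("y",75,gap=14);print(p,to([*p,72]))
E
```

```text
[0.5023 0.0529 0.208 ]
[0.4942 0.0224 0.235 ]
[0.4927 0.0167 0.24  ]
[0.4912 0.011  0.245 ]
[0.4896 0.0054 0.25  ]
[610.67273254 -20.76256488] [-46.64456156 123.19847657 132.14695034]
```

Request:
{"op": "carry_out", "data": {
  "series": [
    [-15,40,0,-0.4,-0.2,0.2,-1],
    [-30,80,10,-0.8,-0.3,0.4,-1],
    [-47,122,20,-1.3,-0.5,0.5,-1],
    [-47,122,60,-1.3,-0.5,0.5,-1],
    [-47,122,110,-1.3,-0.5,0.5,-1],
    [-47,122,130,-1.3,-0.5,0.5,-1],
    [-47,122,130,-1.3,-0.5,0.5,-1]
  ]
}}

```text
time: 12.12
position: [0.6081, -0.0223, 0.072]
tool_rot: [0.71, 0.704, -0.002, -0.002]
ft_force: [0.7, 0.1, 0.1]
grip_width: 0.0006
```

Run:
```python
from d import *
st()
for th in range(75,-130,-10): print(th,np.round(to([*fp("y",th),75]),1))
c=robot.camera("side");crop(c,(260,150,400,280),5,"pics/side13.png")
```

```text
t 12.12 pos [608.1 -22.3  72. ] F [0.7 0.1 0.1] w 0.0006 rotleft [-0.36 -0.   -0.49]
75 [-2.  16.1 -3.1]
65 [-1.6 23.7 -3.1]
55 [-2.5 31.5 -3.2]
45 [-4.9 39.4 -3.2]
35 [-9.  47.  -3.3]
25 [-14.7  53.9  -3.3]
15 [-21.8  59.7  -3.4]
5 [-30.2  64.1  -3.4]
-5 [-38.   66.8  -3.4]
-15 [-45.1  68.4  -3.4]
-25 [-52.6  68.9  -3.4]
-35 [-60.5  67.9  -3.4]
-45 [-68.4  65.5  -3.4]
-55 [-76.   61.4  -3.4]
-65 [-82.8  55.7  -3.3]
-75 [-88.7  48.6  -3.3]
-85 [-93.   40.2  -3.2]
-95 [-95.7  32.4  -3.2]
-105 [-97.3  25.4  -3.1]
-115 [-97.8  17.8  -3.1]
-125 [-96.9  10.   -3. ]
```

View pics/side13.png

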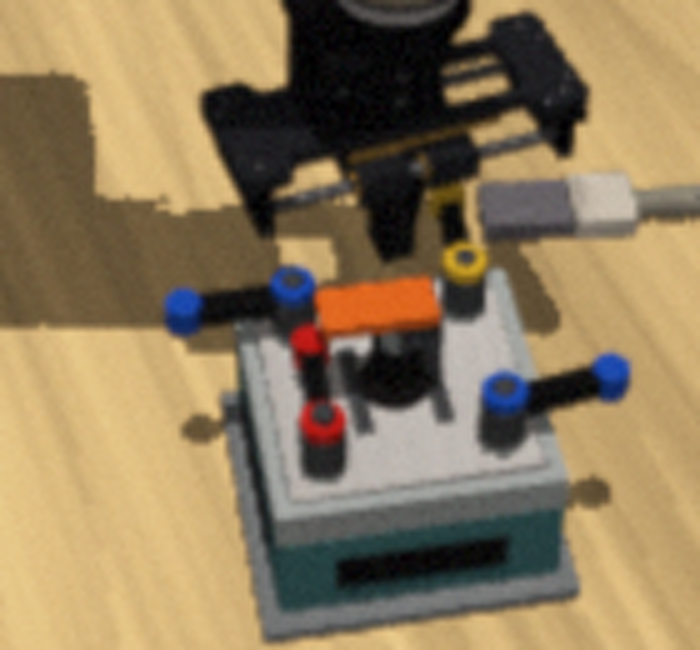

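Request:
{"op": "carry_out", "data": {
  "series": [
    [-2,12,-3,0,0,0,-1],
    [-2,20,-3,0,0,0,-1],
    [-2,28,-3,0,0,0,-1],
    [-3,34,-3,0,0,0,-1],
    [-5,40,-3,0,0,0,-1],
    [-9,47,-3,0,0,0,-1],
    [-15,54,-3,0,0,0,-1],
    [-22,60,-3,0,0,0,-1]
  ]
}}

```text
time: 13.18
position: [0.6686, -0.045, 0.0761]
tool_rot: [0.71, 0.704, -0.002, -0.002]
ft_force: [-7.9, 1.4, -0.5]
grip_width: 0.0003
```

Run:
```python
from d import *
st()
for th in range(15,-130,-10): print(th,np.round(to([*fp("y",th),75]),1))
c=robot.camera("side");crop(c,(260,150,400,280),5,"pics/side14.png")
```

```text
t 13.18 pos [668.6 -45.   76.1] F [-7.9  1.4 -0.5] w 0.0003 rotleft [-0.34  0.02 -0.46]
15 [ 0.4 -0.9  1.1]
5 [-8.   3.4  1. ]
-5 [-15.8   6.1   1. ]
-15 [-22.8   7.7   1. ]
-25 [-30.4   8.2   1. ]
-35 [-38.3   7.3   1. ]
-45 [-46.1   4.8   1. ]
-55 [-53.7   0.7   1.1]
-65 [-60.6  -5.    1.1]
-75 [-66.4 -12.1   1.2]
-85 [-70.8 -20.5   1.2]
-95 [-73.5 -28.3   1.2]
-105 [-75.1 -35.3   1.3]
-115 [-75.5 -42.9   1.3]
-125 [-74.6 -50.8   1.4]
```

View pics/side14.png

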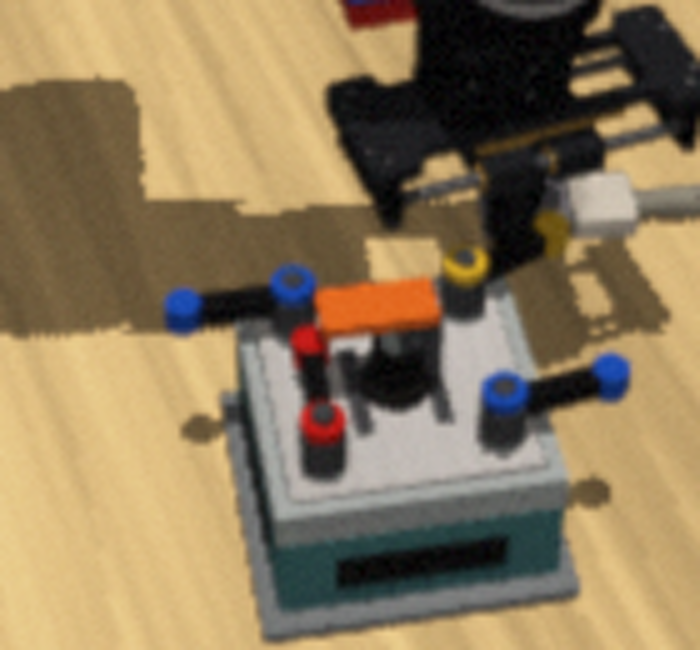

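Request:
{"op": "carry_out", "data": {
  "series": [
    [-7,3,1,0,0,0,-1],
    [-14,6,1,0,0,0,-1],
    [-22,8,1,0,0,0,-1],
    [-30,8,1,0,0,0,-1],
    [-38,7,1,0,0,0,-1],
    [-46,5,1,0,0,0,-1],
    [-54,1,1,0,0,0,-1],
    [-60,-5,1,0,0,0,-1]
  ]
}}

```text
time: 14.22
position: [0.6633, -0.1061, 0.0751]
tool_rot: [0.71, 0.704, -0.002, -0.002]
ft_force: [-0.0, 7.0, 0.2]
grip_width: 0.0006
```

Run:
```python
from d import *
st()
for th in range(-65,-130,-10): print(th,np.round(to([*fp("y",th),77]),1))
c=robot.camera("side");crop(c,(260,150,400,280),5,"pics/side15.png")
```

```text
t 14.22 pos [ 663.3 -106.1   75.1] F [-0.   7.   0.2] w 0.0006 rotleft [-0.31 -0.02 -0.55]
-65 [ 0.5 -0.2 -1.9]
-75 [-5.3 -7.4 -1.8]
-85 [ -9.7 -15.7  -1.8]
-95 [-12.4 -23.6  -1.7]
-105 [-14.  -30.6  -1.7]
-115 [-14.5 -38.1  -1.7]
-125 [-13.6 -46.   -1.6]
```

View pics/side15.png

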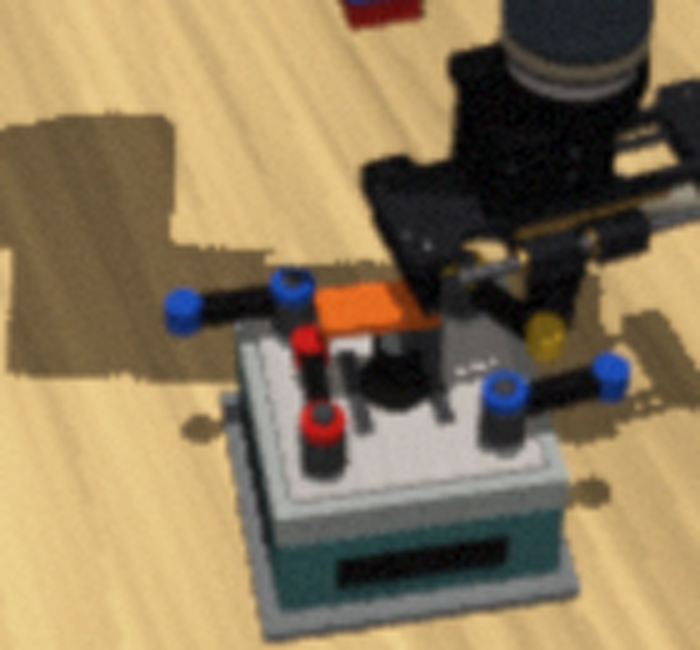

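Request:
{"op": "carry_out", "data": {
  "series": [
    [-5,-6,-5,0,0,0,-1],
    [-9,-14,-6,0,0,0,-1],
    [-12,-22,-6,0,0,0,-1],
    [-14,-29,-6,0,0,0,-1],
    [-14,-33,-6,0,0,0,-1],
    [-14,-37,-6,0,0,0,-1],
    [-14,-37,-6,0,0,0,-1]
  ]
}}

```text
time: 15.15
position: [0.6332, -0.1222, 0.0828]
tool_rot: [0.711, 0.703, 0.003, 0.005]
ft_force: [14.0, 3.0, -7.3]
grip_width: 0.0006
```

Run:
```python
from d import *
st()
for th in range(-95,-130,-5): print(th,np.round(to([*fp("y",th),81]),1))
c=robot.camera("side");crop(c,(260,150,400,280),5,"pics/side16.png")
```

```text
t 15.15 pos [ 633.2 -122.2   82.8] F [14.   3.  -7.3] w 0.0006 rotleft [ 0.65  0.19 -0.69]
-95 [4.  6.3 1.9]
-100 [3.1 2.9 1.8]
-105 [ 2.4 -0.7  1.8]
-110 [ 2.  -4.4  1.7]
-115 [ 1.9 -8.2  1.7]
-120 [  2.2 -12.1   1.6]
-125 [  2.8 -16.1   1.6]
```

View pics/side16.png

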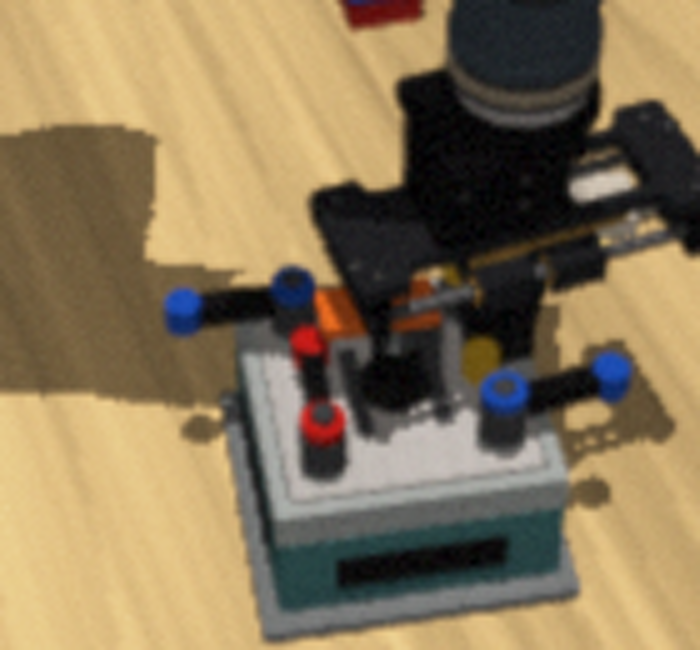

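Request:
{"op": "carry_out", "data": {
  "series": [
    [0,12,0,0,0,0,-1],
    [0,25,0,0.4,0,0,-1],
    [0,28,-30,0.6,0.2,-0.5,-1],
    [0,28,-80,0.6,0.2,-0.5,-1],
    [30,28,-110,0.6,0.2,-0.5,-1],
    [60,28,-110,0.6,0.2,-0.5,-1],
    [60,28,-110,0.6,0.2,-0.5,-1]
  ]
}}

```text
time: 16.08
position: [0.6597, -0.0616, 0.1935]
tool_rot: [0.707, 0.707, -0.001, 0.0]
ft_force: [-0.4, 0.2, -0.4]
grip_width: 0.0001
```

Run:
```python
from d import *
from meas import meas
st()
C,o=meas()
y=sorted(o["yellow"],key=lambda p:p[1]);print(np.degrees(np.arctan2(*(y[0]-y[-1])[1::-1])), np.degrees(np.arctan2(*(y[0][:2]-AX["y"])[::-1])))
p=fp("a",-4,gap=12);print(p,to([*p,75]))
crop(C["side"],(260,130,420,280),5,"pics/side17.png")
crop(C["top"],(280,150,420,270),5,"pics/top17.png")
```

```text
t 16.07 pos [659.7 -61.6 193.5] F [-0.4  0.2 -0.4] w 0.0001 rotleft [-0.03  0.09 -0.04]
red [ 0.5204 -0.1438  0.1257] 0.41
blue [ 0.6108 -0.1648  0.1343] 0.18Traceback (most recent call last):
  File "<stdin>", line 5, in <module>
KeyError: 'yellow'
```

Run:
```python
from d import *
c=robot.camera("side")
for k in("yellow","red","blue"):
    for uv,a in blobs(c,k,B["side"]): print(k,uv,a,np.round(plane(c,*uv,.1245),4),np.round(plane(c,*uv,.1298),4))
p=fp("a",-4,gap=12);print(p,to([*p,75]))
crop(c,(260,130,420,280),5,"pics/side17.png")
```

```text
yellow (np.float64(352.5), np.float64(204.12)) 26 [ 0.6307 -0.0705  0.1245] [ 0.6284 -0.0751  0.1298]
yellow (np.float64(355.82), np.float64(220.44)) 34 [ 0.6153 -0.127   0.1245] [ 0.6131 -0.1313  0.1298]
red (np.float64(321.0), np.float64(217.74)) 39 [ 0.5357 -0.0856  0.1245] [ 0.5341 -0.0901  0.1298]
red (np.float64(323.94), np.float64(235.09)) 47 [ 0.5218 -0.1429  0.1245] [ 0.5203 -0.1471  0.1298]
blue (np.float64(318.06), np.float64(207.21)) 48 [ 0.5419 -0.0475  0.1245] [ 0.5402 -0.0524  0.1298]
blue (np.float64(296.38), np.float64(211.5)) 50 [ 0.4837 -0.0413  0.1245] [ 0.4824 -0.0461  0.1298]
blue (np.float64(381.72), np.float64(224.63)) 46 [ 0.6704 -0.1642  0.1245] [ 0.6679 -0.1683  0.1298]
blue (np.float64(360.58), np.float64(228.65)) 55 [ 0.6151 -0.1569  0.1245] [ 0.613  -0.161   0.1298]
[ 657.97884518 -138.63276344] [-74.85192829  -1.6878642  117.44813864]
```

View pics/side17.png

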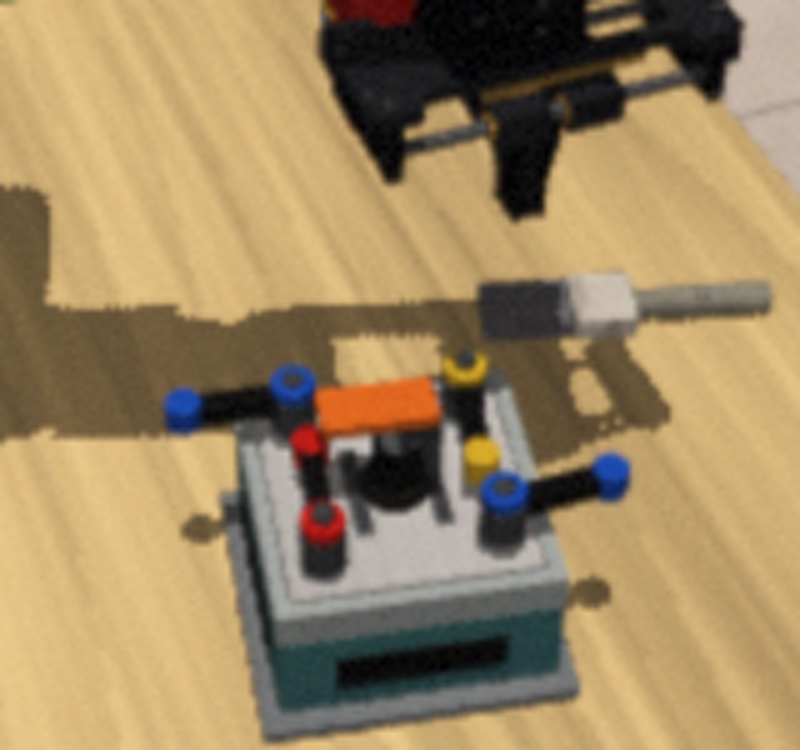

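Request:
{"op": "carry_out", "data": {
  "series": [
    [-40,-1,0,0,0,0,-1],
    [-73,-1,0,0,0,0,-1],
    [-74,-1,40,0,0,0,-1],
    [-74,-1,90,0,0,0,-1],
    [-74,-1,117,0,0,0,-1],
    [-74,-1,117,0,0,0,-1]
  ]
}}

```text
time: 16.98
position: [0.6559, -0.1385, 0.0721]
tool_rot: [0.709, 0.705, -0.003, -0.003]
ft_force: [-1.0, 0.2, -0.4]
grip_width: 0.0004
```

Run:
```python
from d import *
st()
for th in range(-5,-220,-10): print(th,np.round(to([*fp("a",th),75]),1))
c=robot.camera("side");crop(c,(260,150,400,280),5,"pics/side18.png")
```

```text
t 16.98 pos [ 655.9 -138.5   72.1] F [-1.   0.2 -0.4] w 0.0004 rotleft [-0.45 -0.04 -0.29]
-5 [-12.7   1.5  -2.9]
-15 [-19.7   3.1  -3. ]
-25 [-27.3   3.5  -3. ]
-35 [-35.1   2.5  -3. ]
-45 [-43.    0.   -2.9]
-55 [-50.6  -4.1  -2.9]
-65 [-57.5  -9.8  -2.9]
-75 [-63.3 -16.9  -2.8]
-85 [-67.6 -25.3  -2.8]
-95 [-70.3 -33.2  -2.7]
-105 [-71.9 -40.2  -2.6]
-115 [-72.3 -47.7  -2.6]
-125 [-71.3 -55.6  -2.5]
-135 [-68.8 -63.5  -2.5]
-145 [-64.7 -71.   -2.4]
-155 [-59.  -77.9  -2.3]
-165 [-51.9 -83.7  -2.3]
-175 [-43.5 -88.   -2.2]
-185 [-35.6 -90.7  -2.2]
-195 [-28.6 -92.3  -2.2]
-205 [-21.1 -92.7  -2.2]
-215 [-13.2 -91.8  -2.2]
```

View pics/side18.png

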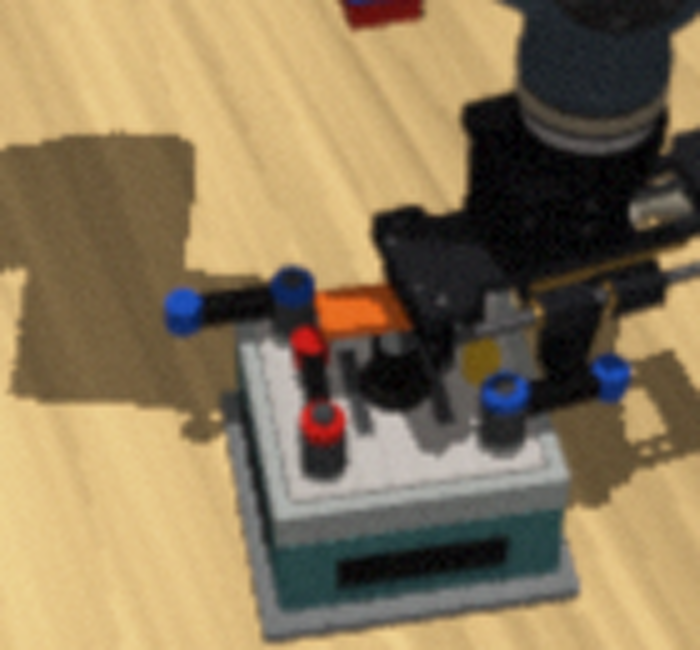

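Request:
{"op": "carry_out", "data": {
  "series": [
    [-12,2,-3,0,0,0,-1],
    [-19,3,-3,0,0,0,-1],
    [-27,4,-3,0,0,0,-1],
    [-35,3,-3,0,0,0,-1],
    [-43,0,-3,0,0,0,-1],
    [-51,-4,-3,0,0,0,-1],
    [-58,-10,-3,0,0,0,-1],
    [-63,-17,-3,0,0,0,-1]
  ]
}}

```text
time: 18.02
position: [0.6387, -0.1997, 0.0768]
tool_rot: [0.709, 0.705, -0.001, -0.004]
ft_force: [0.2, 10.2, 1.6]
grip_width: 0.0003
```

Run:
```python
from d import *
st()
for th in range(-75,-220,-10): print(th,np.round(to([*fp("a",th),75]),1))
c=robot.camera("side");crop(c,(260,150,400,280),5,"pics/side19.png")
```

```text
t 18.02 pos [ 638.7 -199.7   76.8] F [ 0.2 10.2  1.6] w 0.0003 rotleft [-0.38 -0.23 -0.34]
-75 [-2.  -0.   1.7]
-85 [-6.3 -8.4  1.8]
-95 [ -9.  -16.2   1.8]
-105 [-10.6 -23.2   1.9]
-115 [-11.  -30.8   1.9]
-125 [-10.1 -38.7   2. ]
-135 [ -7.6 -46.5   2. ]
-145 [ -3.5 -54.1   2.1]
-155 [  2.2 -61.    2.2]
-165 [  9.3 -66.8   2.2]
-175 [ 17.7 -71.1   2.3]
-185 [ 25.6 -73.8   2.4]
-195 [ 32.6 -75.4   2.4]
-205 [ 40.1 -75.8   2.4]
-215 [ 48.  -74.9   2.5]
```

View pics/side19.png

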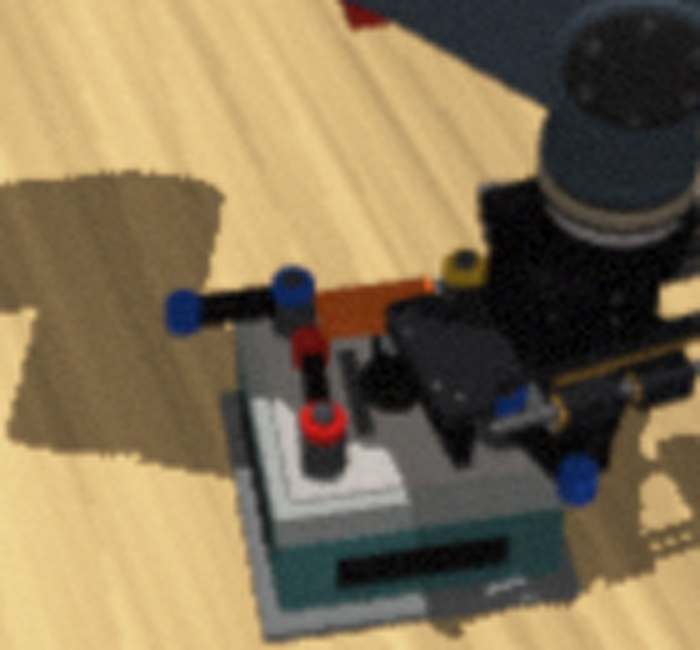

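Request:
{"op": "carry_out", "data": {
  "series": [
    [-6,-8,1,0,0,0,-1],
    [-9,-16,1,0,0,0,-1],
    [-11,-23,1,0,0,0,-1],
    [-11,-31,1,0,0,0,-1],
    [-10,-39,1,0,0,0,-1],
    [-8,-46,1,0,0,0,-1],
    [-4,-54,1,0,0,0,-1],
    [2,-61,1,0,0,0,-1]
  ]
}}

```text
time: 19.08
position: [0.5761, -0.1981, 0.0762]
tool_rot: [0.709, 0.705, -0.002, -0.004]
ft_force: [5.8, -0.1, -1.3]
grip_width: 0.0005
```

Run:
```python
from d import *
st()
for th in range(-145,-220,-10): print(th,np.round(to([*fp("a",th),77]),1))
c=robot.camera("side");crop(c,(260,150,400,280),5,"pics/side20.png")
```

```text
t 19.07 pos [ 576.1 -198.1   76.2] F [ 5.8 -0.1 -1.3] w 0.0005 rotleft [-0.45 -0.18 -0.36]
-145 [-4.8  8.5 -0.8]
-155 [ 0.9  1.6 -0.8]
-165 [ 8.1 -4.2 -0.7]
-175 [16.5 -8.5 -0.6]
-185 [ 24.3 -11.2  -0.6]
-195 [ 31.3 -12.8  -0.6]
-205 [ 38.9 -13.3  -0.5]
-215 [ 46.7 -12.3  -0.5]
```

View pics/side20.png

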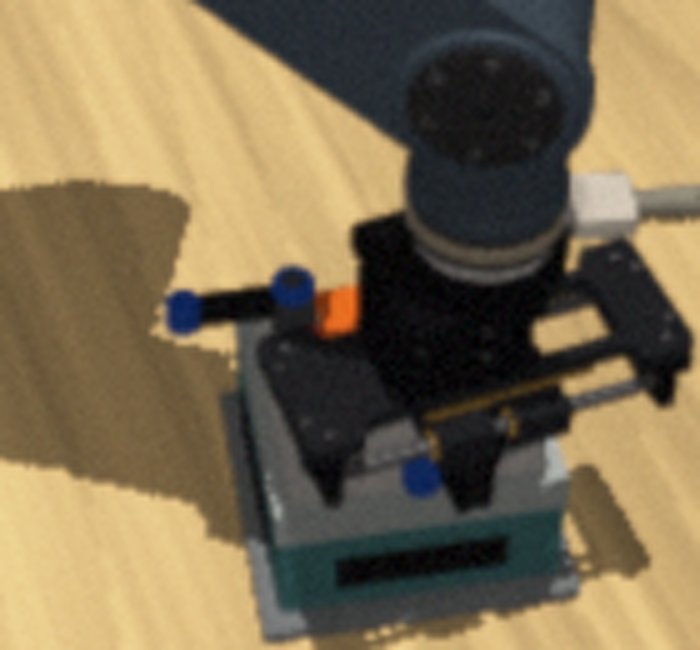

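Request:
{"op": "carry_out", "data": {
  "series": [
    [6,-3,-3,0,0,0,-1],
    [12,-7,-4,0,0,0,-1],
    [18,-10,-4,0,0,0,-1],
    [25,-12,-4,0,0,0,-1],
    [31,-13,-4,0,0,0,-1],
    [35,-13,-4,0,0,0,-1],
    [38,-13,-4,0,0,0,-1],
    [38,-13,-4,0,0,0,-1]
  ]
}}

```text
time: 20.12
position: [0.5629, -0.1669, 0.081]
tool_rot: [0.708, 0.706, -0.006, 0.001]
ft_force: [-1.3, -21.0, -3.8]
grip_width: 0.0005
```

Run:
```python
from d import *
st()
for th in range(-180,-220,-5): print(th,np.round(to([*fp("a",th),80]),1))
c=robot.camera("side");crop(c,(260,150,400,280),5,"pics/side21.png")
```

```text
t 20.12 pos [ 562.9 -166.9   81. ] F [ -1.3 -21.   -3.8] w 0.0005 rotleft [-0.45  0.54 -0.15]
-180 [-10.1   3.3   1. ]
-185 [-6.8  2.2  1. ]
-190 [-3.4  1.3  1. ]
-195 [0.2 0.6 1. ]
-200 [4.  0.2 0.9]
-205 [7.8 0.2 0.9]
-210 [11.7  0.5  0.9]
-215 [15.6  1.2  0.8]
```

View pics/side21.png

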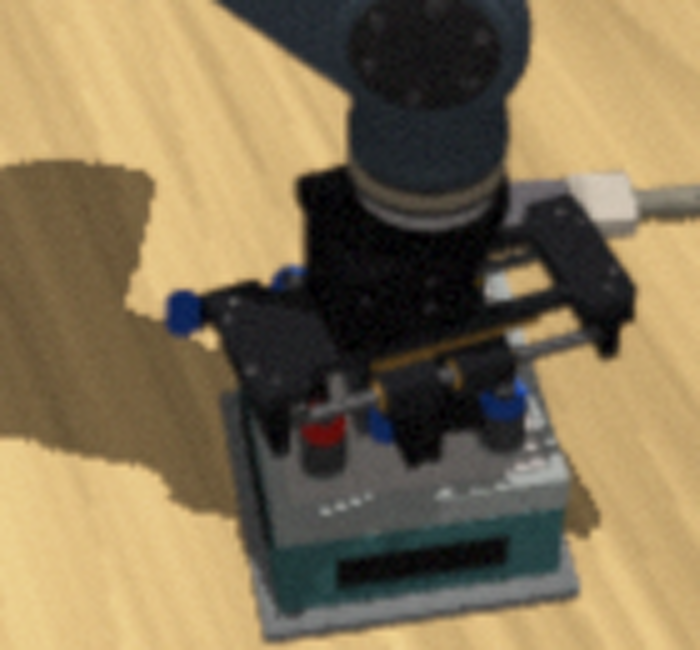

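Request:
{"op": "carry_out", "data": {
  "series": [
    [-15,0,0,0,0,0,-1],
    [-28,0,-10,-0.4,0.5,0,-1],
    [-28,0,-60,-0.4,0.5,0,-1],
    [-28,0,-110,-0.4,0.5,0,-1],
    [-28,0,-110,-0.4,0.5,0,-1]
  ]
}}

```text
time: 20.8
position: [0.5656, -0.1944, 0.196]
tool_rot: [0.708, 0.706, 0.001, 0.003]
ft_force: [-0.4, -0.4, -1.5]
grip_width: -0.0
```

Run:
```python
from d import *
st()
c=robot.camera("side")
for k in("yellow","red","blue"):
    for uv,a in blobs(c,k,B["side"]): print(k,uv,a,np.round(plane(c,*uv,.1245),4),np.round(plane(c,*uv,.1298),4))
p=fp("b",171,gap=12);print(p,to([*p,180]))
crop(c,(260,130,420,280),5,"pics/side22.png")
```

```text
t 20.8 pos [ 565.6 -194.4  196. ] F [-0.4 -0.4 -1.5] w -0.0 rotleft [ 0.35  0.18 -0.14]
yellow (np.float64(355.96), np.float64(221.48)) 27 [ 0.6142 -0.1304  0.1245] [ 0.612  -0.1347  0.1298]
red (np.float64(320.9), np.float64(217.92)) 39 [ 0.5353 -0.086   0.1245] [ 0.5336 -0.0906  0.1298]
red (np.float64(324.22), np.float64(235.42)) 45 [ 0.5221 -0.1441  0.1245] [ 0.5205 -0.1484  0.1298]
blue (np.float64(296.5), np.float64(212.0)) 38 [ 0.4835 -0.0431  0.1245] [ 0.4821 -0.0479  0.1298]
blue (np.float64(360.38), np.float64(230.38)) 42 [ 0.6123 -0.1619  0.1245] [ 0.6102 -0.166   0.1298]
blue (np.float64(337.12), np.float64(233.66)) 56 [ 0.554  -0.1506  0.1245] [ 0.5523 -0.1547  0.1298]
[489.31687227 -75.14415162] [118.2226827  -74.83904894  13.19081322]
```

View pics/side22.png

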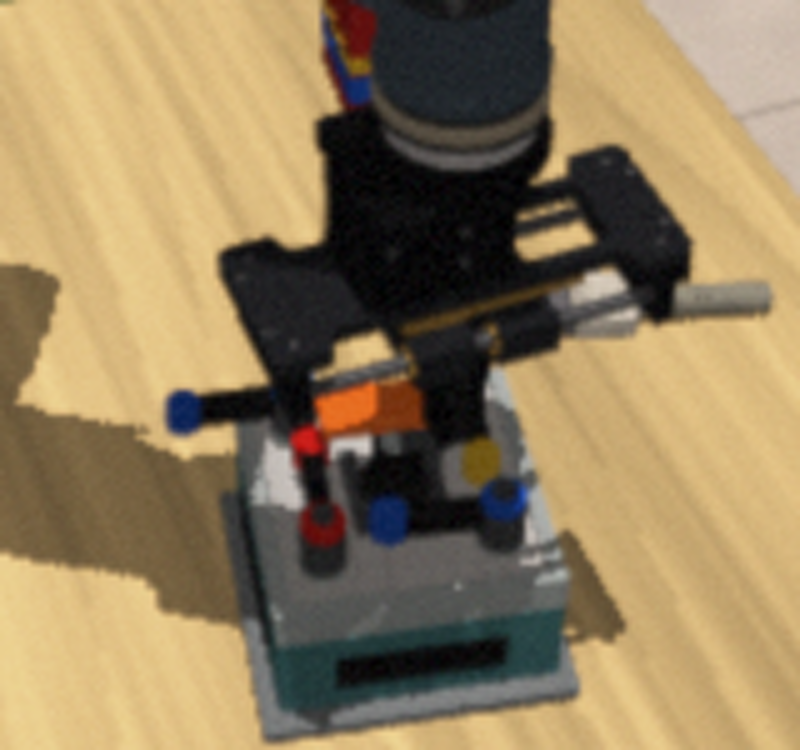

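Request:
{"op": "carry_out", "data": {
  "series": [
    [30,-19,0,0,0,0,-1],
    [60,-38,0,0,0,0,-1],
    [90,-57,0,0,0,0,-1],
    [118,-76,0,0,0,0,-1],
    [118,-76,10,0,0,0,-1]
  ]
}}

```text
time: 21.48
position: [0.4848, -0.0726, 0.182]
tool_rot: [0.707, 0.707, -0.001, -0.002]
ft_force: [0.4, -0.8, 0.2]
grip_width: 0.0004
```

Run:
```python
from d import *
st()
C={n:robot.camera(n) for n in B}
for n in B:
  for k in("yellow","red","blue","orange"):
    for uv,a in blobs(C[n],k,B[n]): print(n,k,uv,a,np.round(plane(C[n],*uv,.1245),4),np.round(plane(C[n],*uv,.1298),4))
p=fp("b",171,gap=12);print(p,to([*p,75]))
```

```text
t 21.48 pos [484.8 -72.6 182. ] F [ 0.4 -0.8  0.2] w 0.0004 rotleft [-0.18 -0.1   0.01]
side yellow (np.float64(352.52), np.float64(203.96)) 27 [ 0.6309 -0.07    0.1245] [ 0.6287 -0.0746  0.1298]
side yellow (np.float64(355.79), np.float64(221.0)) 39 [ 0.6144 -0.1288  0.1245] [ 0.6123 -0.1331  0.1298]
side red (np.float64(321.1), np.float64(217.83)) 42 [ 0.5359 -0.0859  0.1245] [ 0.5342 -0.0905  0.1298]
side red (np.float64(323.94), np.float64(235.09)) 47 [ 0.5218 -0.1429  0.1245] [ 0.5203 -0.1471  0.1298]
side blue (np.float64(318.19), np.float64(207.69)) 32 [ 0.5416 -0.0493  0.1245] [ 0.5399 -0.0541  0.1298]
side blue (np.float64(296.44), np.float64(211.73)) 41 [ 0.4836 -0.0421  0.1245] [ 0.4823 -0.0469  0.1298]
side blue (np.float64(359.96), np.float64(230.33)) 46 [ 0.6114 -0.1614  0.1245] [ 0.6093 -0.1655  0.1298]
side blue (np.float64(337.43), np.float64(233.1)) 68 [ 0.5555 -0.1491  0.1245] [ 0.5537 -0.1533  0.1298]
side orange (np.float64(334.82), np.float64(210.64)) 196 [ 0.5782 -0.0753  0.1245] [ 0.5763 -0.0799  0.1298]
top yellow (np.float64(339.21), np.float64(192.37)) 19 [ 0.6312 -0.0763  0.1245] [ 0.6301 -0.0759  0.1298]
top blue (np.float64(368.28), np.float64(199.48)) 25 [ 0.6084 -0.1622  0.1245] [ 0.6073 -0.1614  0.1298]
top blue (np.float64(328.94), np.float64(242.69)) 16 [ 0.4821 -0.0422  0.1245] [ 0.4817 -0.042   0.1298]
[489.31687227 -75.14415162] [ -0.48576171   2.90868345 106.40874792]
```

Request:
{"op": "carry_out", "data": {
  "series": [
    [-1,3,40,0,0,0,-1],
    [-1,3,80,0,0,0,-1],
    [-1,3,106,0,0,0,-1],
    [-1,3,106,0,0,0,-1]
  ]
}}

```text
time: 22.08
position: [0.4882, -0.0759, 0.0731]
tool_rot: [0.708, 0.706, -0.002, -0.004]
ft_force: [-0.1, 0.2, 0.3]
grip_width: 0.0003
```

Run:
```python
from d import *
st()
for th in range(171,-45,-10): print(th,np.round(to([*fp("b",th),75]),1))
c=robot.camera("side");crop(c,(260,150,400,280),5,"pics/side23.png")
```

```text
t 22.07 pos [488.2 -75.9  73.1] F [-0.1  0.2  0.3] w 0.0003 rotleft [-0.43 -0.16 -0.16]
171 [12.6  3.  -1.9]
161 [19.9  1.8 -1.8]
151 [27.6  2.  -1.8]
141 [35.5  3.5 -1.8]
131 [43.3  6.7 -1.8]
121 [50.6 11.5 -1.8]
111 [57.1 17.8 -1.8]
101 [62.3 25.5 -1.9]
91 [65.9 34.3 -1.9]
81 [68.1 41.2 -2. ]
71 [69.2 48.5 -2. ]
61 [69.1 56.2 -2.1]
51 [67.5 64.1 -2.2]
41 [64.4 71.9 -2.2]
31 [59.6 79.2 -2.3]
21 [53.3 85.7 -2.4]
11 [45.6 90.9 -2.4]
1 [36.8 94.5 -2.5]
-9 [29.9 96.7 -2.5]
-19 [22.6 97.9 -2.5]
-29 [14.9 97.7 -2.6]
-39 [ 7.  96.2 -2.6]
```

View pics/side23.png

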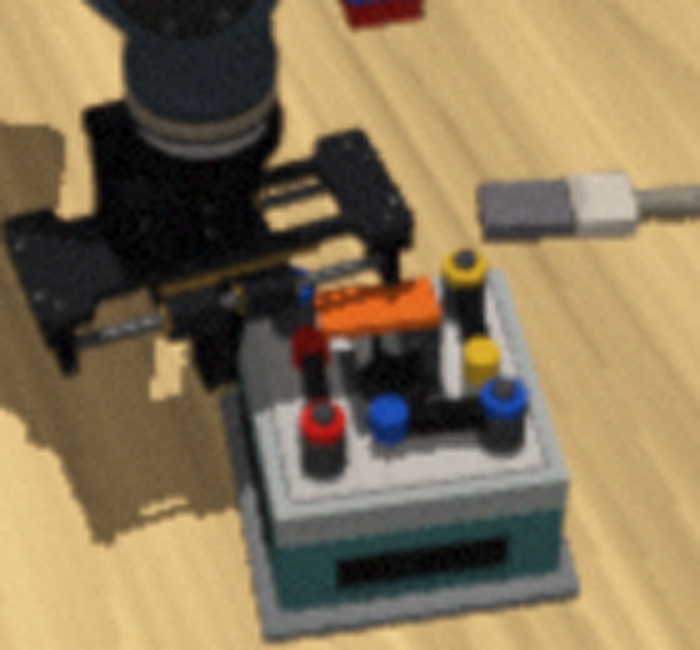

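Request:
{"op": "carry_out", "data": {
  "series": [
    [12,3,-2,0,0,0,-1],
    [20,2,-2,0,0,0,-1],
    [28,2,-2,0,0,0,-1],
    [36,3,-2,0,0,0,-1],
    [43,6,-2,0,0,0,-1],
    [51,11,-2,0,0,0,-1],
    [57,18,-2,0,0,0,-1],
    [62,25,-2,0,0,0,-1]
  ]
}}

```text
time: 23.12
position: [0.5163, -0.0161, 0.0764]
tool_rot: [0.707, 0.707, -0.002, 0.0]
ft_force: [0.1, -14.2, -3.4]
grip_width: 0.0005
```

Run:
```python
from d import *
st()
for th in range(101,-45,-10): print(th,np.round(to([*fp("b",th),75]),1))
c=robot.camera("side");crop(c,(260,150,400,280),5,"pics/side24.png")
```

```text
t 23.12 pos [516.3 -16.1  76.4] F [  0.1 -14.2  -3.4] w 0.0005 rotleft [-0.11  0.15 -0.03]
101 [ 2.4 -2.5  1.4]
91 [6.  6.3 1.4]
81 [ 8.2 13.3  1.4]
71 [ 9.3 20.5  1.4]
61 [ 9.1 28.2  1.4]
51 [ 7.6 36.1  1.4]
41 [ 4.4 43.9  1.4]
31 [-0.4 51.3  1.4]
21 [-6.7 57.7  1.4]
11 [-14.4  62.9   1.4]
1 [-23.3  66.5   1.4]
-9 [-30.2  68.7   1.4]
-19 [-37.5  69.8   1.4]
-29 [-45.2  69.7   1.4]
-39 [-53.1  68.1   1.5]
```

View pics/side24.png

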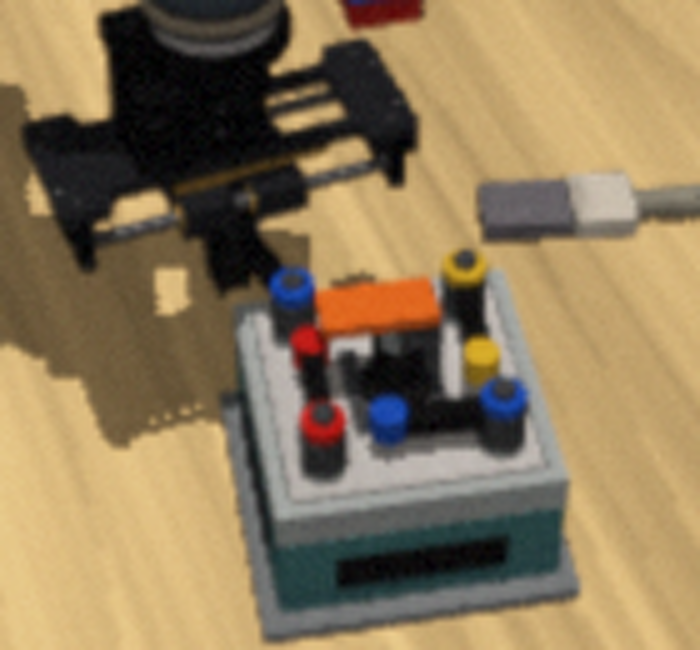

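Request:
{"op": "carry_out", "data": {
  "series": [
    [3,3,1,0,0,0,-1],
    [6,9,1,0,0,0,-1],
    [8,15,1,0,0,0,-1],
    [9,21,1,0,0,0,-1],
    [9,28,1,0,0,0,-1],
    [8,36,1,0,0,0,-1],
    [4,44,1,0,0,0,-1],
    [0,51,1,0,0,0,-1]
  ]
}}

```text
time: 24.18
position: [0.5689, -0.0156, 0.0753]
tool_rot: [0.707, 0.707, -0.001, 0.0]
ft_force: [-4.3, 2.5, -0.2]
grip_width: 0.0005
```

Run:
```python
from d import *
st()
for th in range(41,-45,-10): print(th,np.round(to([*fp("b",th),77]),1))
c=robot.camera("side");crop(c,(260,150,400,280),5,"pics/side25.png")
```

```text
t 24.18 pos [568.9 -15.6  75.3] F [-4.3  2.5 -0.2] w 0.0005 rotleft [-0.04  0.1  -0.04]
41 [ 3.9 -8.6 -1.7]
31 [-0.9 -1.3 -1.7]
21 [-7.2  5.1 -1.7]
11 [-15.   10.3  -1.7]
1 [-23.8  14.   -1.7]
-9 [-30.7  16.1  -1.6]
-19 [-38.   17.2  -1.6]
-29 [-45.7  17.1  -1.6]
-39 [-53.6  15.5  -1.6]
```

View pics/side25.png

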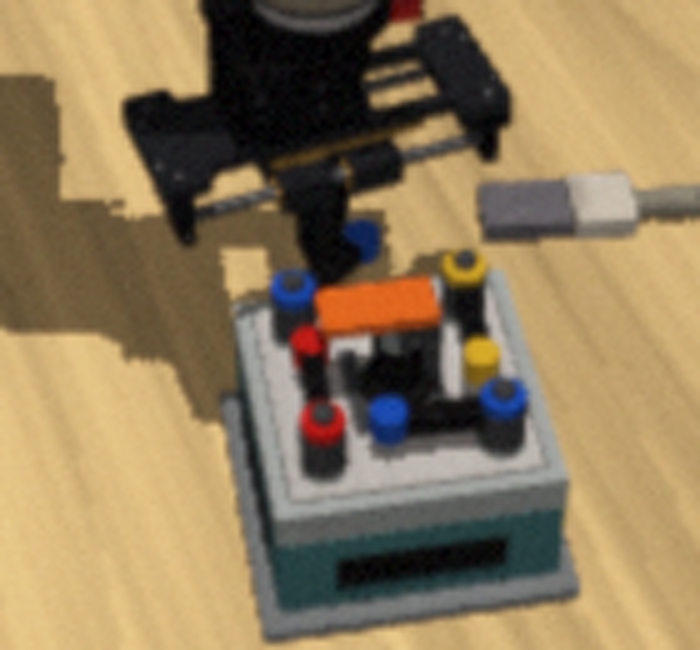

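Request:
{"op": "carry_out", "data": {
  "series": [
    [-4,3,-2,0,0,0,-1],
    [-9,7,-4,0,0,0,-1],
    [-15,10,-5,0,0,0,-1],
    [-22,13,-5,0,0,0,-1],
    [-29,15,-5,0,0,0,-1],
    [-34,16,-5,0,0,0,-1],
    [-38,16,-5,0,0,0,-1],
    [-40,16,-5,0,0,0,-1]
  ]
}}

```text
time: 25.22
position: [0.587, -0.0503, 0.081]
tool_rot: [0.709, 0.705, 0.004, -0.002]
ft_force: [-0.3, 22.1, 0.6]
grip_width: 0.0007
```

Run:
```python
from d import *
st()
for th in range(1,-45,-5): print(th,np.round(to([*fp("b",th),80]),1))
c=robot.camera("side");crop(c,(260,150,400,280),5,"pics/side26.png")
```

```text
t 25.23 pos [587.  -50.3  81. ] F [-0.3 22.1  0.6] w 0.0007 rotleft [ 0.18 -0.5  -0.36]
1 [10.9 -4.2  1. ]
-4 [ 7.4 -3.   1. ]
-9 [ 4. -2.  1.]
-14 [ 0.5 -1.3  1. ]
-19 [-3.2 -0.8  0.9]
-24 [-7.  -0.7  0.9]
-29 [-10.9  -0.9   0.9]
-34 [-14.9  -1.5   0.8]
-39 [-18.9  -2.5   0.8]
-44 [-22.8  -3.8   0.7]
```

View pics/side26.png

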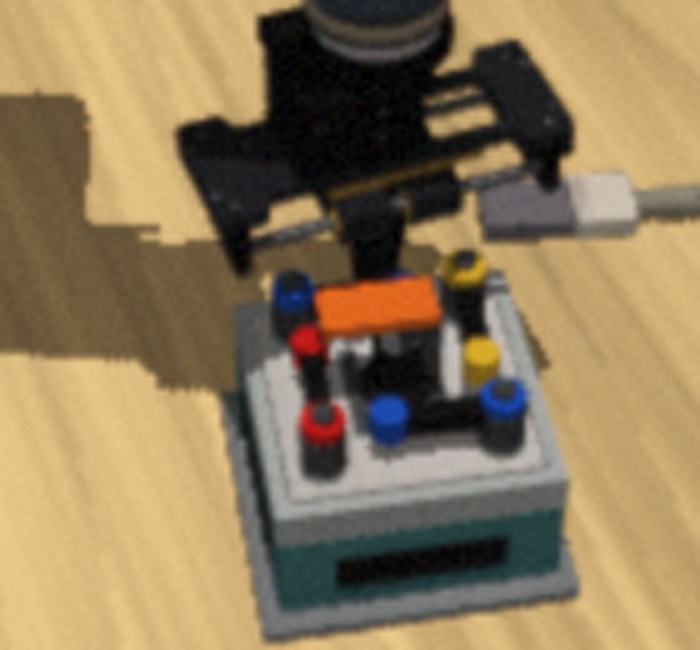

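Request:
{"op": "carry_out", "data": {
  "series": [
    [15,0,0,0,0,0,-1],
    [25,0,-10,0,-0.4,-0.3,-1],
    [25,0,-60,0.2,-0.5,-0.4,-1],
    [40,0,-110,0.2,-0.5,-0.4,-1],
    [90,-10,-120,0.2,-0.5,-0.4,-1],
    [140,-20,-120,0.2,-0.5,-0.4,-1],
    [180,-30,-120,0.2,-0.5,-0.4,-1],
    [180,-30,-120,0.2,-0.5,-0.4,-1]
  ]
}}

```text
time: 26.28
position: [0.5584, 0.1309, 0.2042]
tool_rot: [0.705, 0.709, 0.001, 0.002]
ft_force: [-0.7, -1.1, -0.1]
grip_width: 0.0004
```

Run:
```python
from d import *
from meas import meas
st()
C,o=meas()
T={"r":(.5345,-.089),"y":(.6135,-.128),"a":(.555,-.149),"b":(.595,-.068)}
K=dict(r="red",y="yellow",a="blue",b="blue"); N={"r":-100.8,"a":-10.8,"y":79.2,"b":169.2}
for n in T:
    p=min(o[K[n]],key=lambda p:np.hypot(*(p[:2]-T[n]))); d=p[:2]-AX[n]; a=np.degrees(np.arctan2(d[1],d[0])); print(n,round(a,1),"read",round(np.radians((N[n]-a)%360),3),round(np.hypot(*d),4))
crop(C["side"],(260,150,400,280),5,"pics/side27.png")
crop(C["top"],(280,150,420,270),5,"pics/top27.png")
print(to([545.2,-103,170]))
```

```text
t 26.27 pos [558.4 130.9 204.2] F [-0.7 -1.1 -0.1] w 0.0004 rotleft [0.23 0.04 0.29]
red [ 0.5344 -0.0895  0.1289] 0.02
red [ 0.5203 -0.1438  0.1261] 0.43
yellow [ 0.6274 -0.0743  0.1301] 0.28
yellow [ 0.6137 -0.1292  0.1247] 0.17
blue [ 0.6097 -0.1621  0.1255] 0.57
blue [ 0.5642 -0.0646  0.1377] 10.53
blue [ 0.5554 -0.1484  0.1234] 0.08
blue [ 0.5395 -0.0547  0.1259] 0.07
orange [ 0.5645 -0.1075  0.1617] 0.16
r 76.3 read 3.192 0.0573
y -104.4 read 3.205 0.059
a 165.8 read 3.201 0.0576
b -20.6 read 3.313 0.0279
[-231.35732288  -14.47209032   33.92331717]
```

View pics/side27.png

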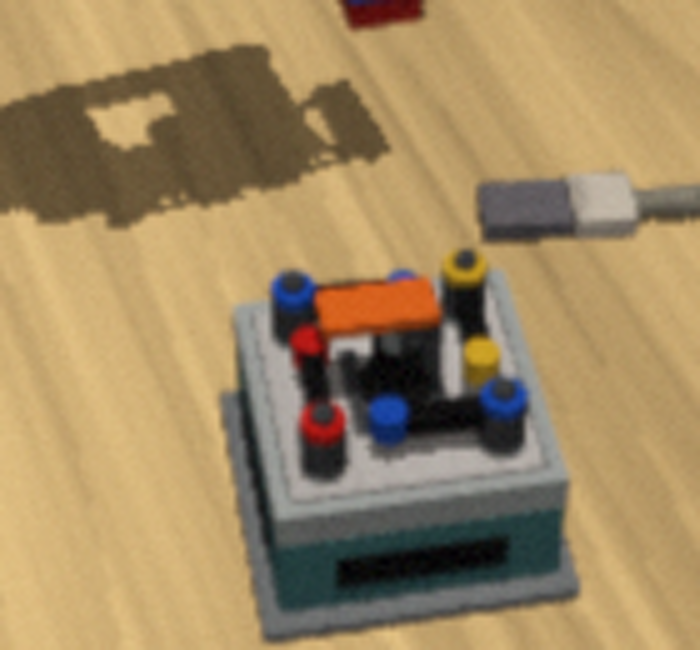

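View pics/top27.png

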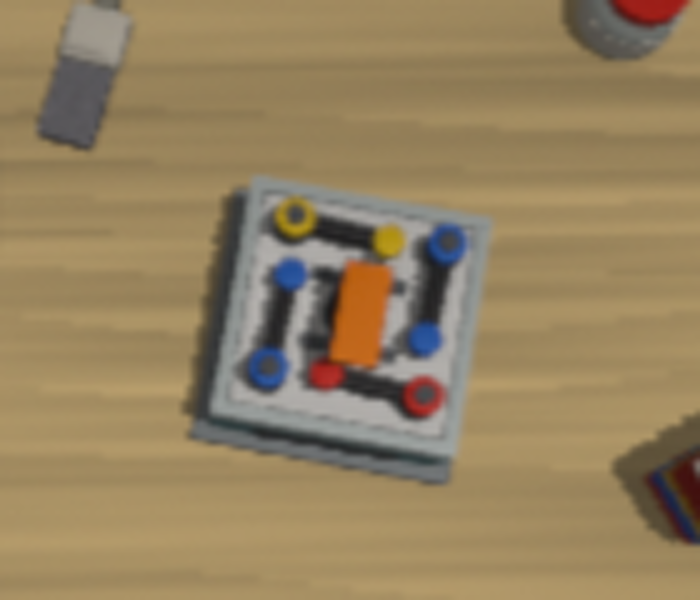

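Request:
{"op": "carry_out", "data": {
  "series": [
    [-50,-3,0,0,0,0,-1],
    [-100,-6,0,0,0,0,-1],
    [-150,-9,10,0,0,0,-1],
    [-200,-12,20,0,0,0,-1],
    [-231,-14,34,0,0,0,-1],
    [-231,-14,44,0,0,0,-1],
    [-231,-14,54,0,0,0,-1],
    [-231,-14,54,0,0,0,-1]
  ]
}}

```text
time: 27.38
position: [0.5452, -0.1017, 0.1492]
tool_rot: [0.706, 0.708, 0.0, 0.001]
ft_force: [0.1, -0.5, -0.1]
grip_width: 0.0003
```

Run:
```python
from d import *
st()
print(np.round(to([545.2,-103,130]),1))
c=robot.camera("side");crop(c,(260,130,400,260),5,"pics/side28.png")
```

```text
t 27.38 pos [ 545.2 -101.7  149.2] F [ 0.1 -0.5 -0.1] w 0.0003 rotleft [0.11 0.03 0.16]
[-1.3 -0.  19.2]
```

View pics/side28.png

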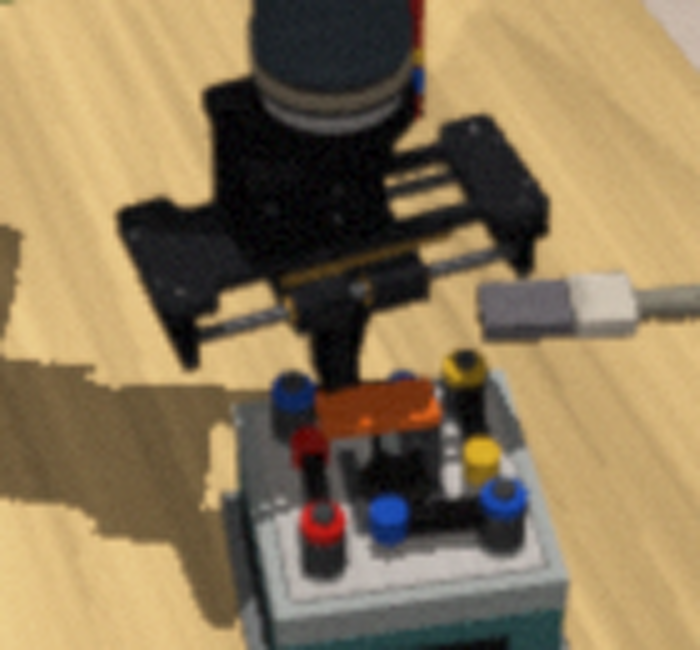

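Request:
{"op": "carry_out", "data": {
  "series": [
    [-1,0,10,0,0,0,-1],
    [-1,0,17,0,0,0,-1],
    [-1,0,20,0,0,0,-1],
    [-1,0,23,0,0,0,-1],
    [-1,0,26,0,0,0,-1],
    [-1,0,26,0,0,0,-1]
  ]
}}

```text
time: 28.18
position: [0.5455, -0.1024, 0.1237]
tool_rot: [0.706, 0.708, 0.001, 0.001]
ft_force: [-0.6, 1.6, 3.1]
grip_width: 0.0006
```

Request:
{"op": "carry_out", "data": {
  "series": [
    [0,0,3,0,0,0,-1],
    [0,0,6,0,0,0,-1],
    [0,0,8,0,0,0,-1],
    [0,0,10,0,0,0,-1],
    [0,0,10,0,0,0,-1]
  ]
}}

```text
time: 28.8
position: [0.5468, -0.1028, 0.1151]
tool_rot: [0.706, 0.708, 0.001, 0.002]
ft_force: [-1.8, 1.4, 11.8]
grip_width: 0.0004
```

Run:
```python
from d import *
st()
c=robot.camera("side");crop(c,(290,160,380,240),8,"pics/side29.png")
```

```text
t 28.8 pos [ 546.8 -102.8  115.1] F [-1.8  1.4 11.8] w 0.0004 rotleft [0.31 0.08 0.17]
```

View pics/side29.png

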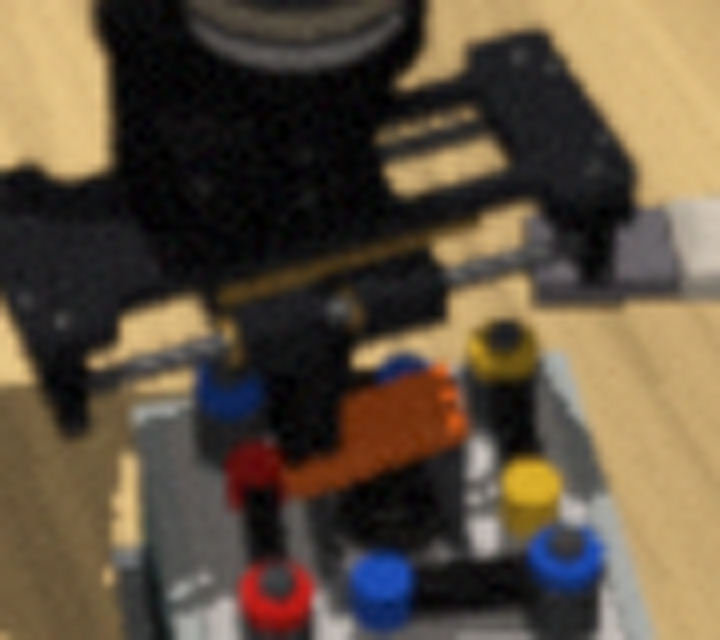

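Request:
{"op": "carry_out", "data": {
  "series": [
    [0,0,2,0,0,0,-1],
    [0,0,4,0,0,0,-1],
    [0,0,5,0,0,0,-1],
    [0,0,5,0,0,0,-1]
  ]
}}

```text
time: 29.35
position: [0.5471, -0.1028, 0.1143]
tool_rot: [0.706, 0.708, 0.002, 0.004]
ft_force: [-8.7, 4.4, 30.4]
grip_width: 0.0005
```

Request:
{"op": "carry_out", "data": {
  "series": [
    [0,0,-15,0,0,0,-1],
    [0,0,-50,0,0,0,-1],
    [0,0,-95,0,0,0,-1],
    [50,0,-95,0,0,0,-1],
    [100,0,-95,0,0,0,-1],
    [150,0,-95,0,0,0,-1],
    [200,0,-95,0,0,0,-1],
    [220,0,-95,0,0,0,-1]
  ]
}}

```text
time: 30.35
position: [0.5453, 0.1194, 0.208]
tool_rot: [0.705, 0.709, 0.001, 0.004]
ft_force: [0.0, 0.4, -0.5]
grip_width: 0.0005
```

Run:
```python
from d import *
from meas import meas
st()
C,o=meas()
T={"r":(.5345,-.089),"y":(.6135,-.128),"a":(.555,-.149)}
K=dict(r="red",y="yellow",a="blue",b="blue"); N={"r":-100.8,"a":-10.8,"y":79.2,"b":169.2}
for n in T:
    p=min(o[K[n]],key=lambda p:np.hypot(*(p[:2]-T[n]))); d=p[:2]-AX[n]; a=np.degrees(np.arctan2(d[1],d[0])); print(n,round(a,1),"read",round(np.radians((N[n]-a)%360),3))
for uv,_ in blobs(C["top"],"blue",B["top"]):
    d=plane(C["top"],*uv,.1245)[:2]-AX["b"]; print("b cand",uv,np.round(np.hypot(*d),4),round(np.radians((169.2-np.degrees(np.arctan2(d[1],d[0])))%360),3))
crop(C["side"],(290,180,380,260),8,"pics/side30.png")
crop(C["top"],(310,170,390,250),7,"pics/top30.png")
cv2.imwrite("pics/full30.png",C["top"]["pixels"][:,:,::-1])
```

```text
t 30.35 pos [545.3 119.4 208. ] F [ 0.   0.4 -0.5] w 0.0005 rotleft [0.4  0.17 0.36]
red [ 0.5346 -0.0896  0.1288] 0.05
red [ 0.5204 -0.1435  0.1257] 0.53
yellow [ 0.628  -0.0744  0.1288] 0.42
yellow [ 0.6137 -0.1294  0.1257] 0.2
blue [ 0.6097 -0.1621  0.1255] 0.57
blue [ 0.5923 -0.069   0.1332] 0.1
blue [ 0.5554 -0.1484  0.123 ] 0.06
blue [ 0.5396 -0.0547  0.1259] 0.12
orange [ 0.5661 -0.1081  0.1528] 0.02
r 76.1 read 3.196
y -104.4 read 3.204
a 165.9 read 3.2
b cand (np.float64(368.17), np.float64(199.43)) 0.1282 3.942
b cand (np.float64(337.35), np.float64(204.65)) 0.058 3.214
b cand (np.float64(364.3), np.float64(217.3)) 0.0949 4.344
b cand (np.float64(332.76), np.float64(223.03)) 0.0014 2.912
```

View pics/side30.png

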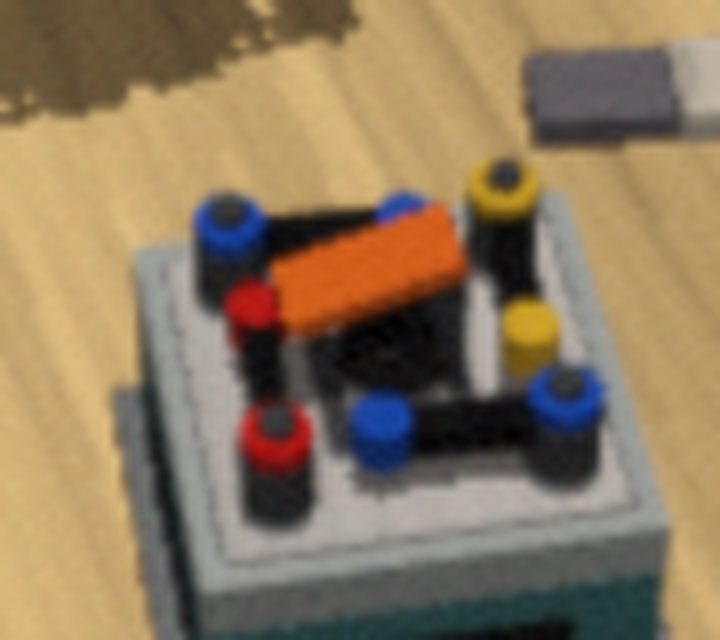

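View pics/top30.png

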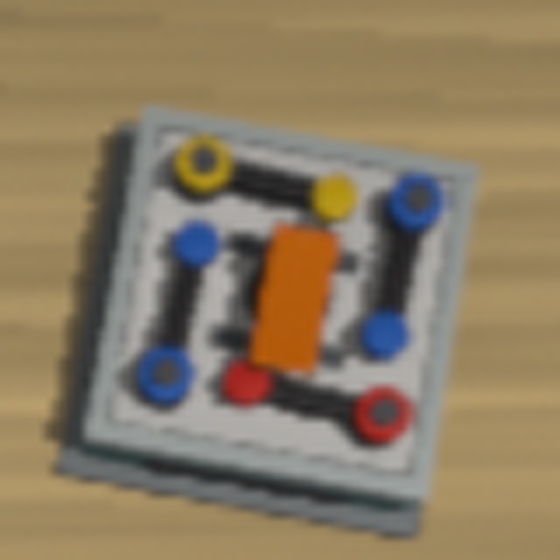

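View pics/full30.png

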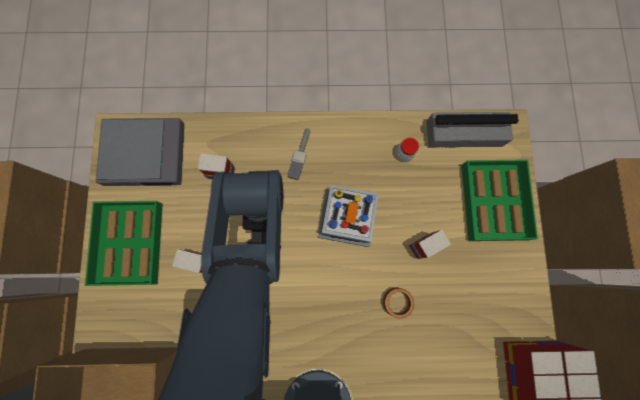

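```bash
python3 -c "
from rig import robot
print(robot.hand_in())"
```

```text
the job is handed in; nothing more can be done
None
```

I tightened the nuts in cross order (red, yellow, blue a, blue b), each pushed to its hard stop. Only then did I press the orange paddle fully down and hand the job in, at about 30 s.

**Nuts:** in the last images the levers read about 3.20 (red), 3.20 (yellow), 3.20 (blue a) and 3.21 rad (blue b). The stop is at 3.2. Blue b was half hidden by the paddle in the side view, so its reading comes from the top camera only.

**Paddle:** it stopped hard at 30 N and stayed tilted. Its middle had dropped about 9 mm, which matches the full 0.32 rad.

**Cartons:** in the final top view all three stand where they started, judged by eye. The arm was clear of everything at hand-in.

**What went wrong or disagreed:**
- The fingertips sit about 30 mm above the reported tool point. Because of this, my first sweep at the red lever passed over it without touching anything. I measured the offset in the images and lowered the tool.
- A side-view reading of blue a while it was in shadow gave 168–172° instead of about 166°. The later clear views agreed with the stop.

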